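# Clear and load the shaping jig

## Task

Clear the notched offcut out of the jig and put it in the scrap bin. Then lay the hardwood blank flat in the jig, lengthwise towards the clamp and hard up against both side stops and the end stop, and close the toggle clamp on it by swinging its handle right down to its stop. Leave the other things on the bench where they are.

Things in the scene. Friction and masses are not known exactly. Their poses are not given: they have to be found in the camera images.
- jig: shaping jig screwed to the bench: plywood board, stop blocks and a steel toggle clamp. Origin: on the board's underside, below the centre of a seated blank. In its frame (mm): board x -82 to 60, y -107 to 227, top at z 18; a seated blank fills x -25 to 25, y -90 to 90, z 18 to 50, long axis along y. The clamp stands on a block 62 wide, y 111 to 217
- jig_side_stop (a point): point on the board's top midway between the two side stops, in the plane of their working faces (jig frame 25, 0, 18 mm); axes as the jig's. The side stops are dark blocks 22 (x) x 36 (y) x 20 high whose faces look to the jig's -x; they span jig y -88 to -52 and 52 to 88, open between
- jig_end_stop (a point): point on the board's top at the middle of the end stop's working face, which looks to the jig's -y (jig frame 0, 90, 18 mm); axes as the jig's. The end stop is a dark block 44 (x) x 18 (y) x 20 high
- clamp_handle (a joint): angle of the clamp's handle, rad: 0 fully open (handle nearly upright), growing as it swings over towards the jig's +y and down, to its stop at 1.45 (closed, 5 degrees above level). Turns at about 0.25 N m and stays where it is left. Over the last 0.3 rad the foot hardly moves and presses on the blank; past dead centre it stays shut. Up to about 10 N at the grip
- handle_pivot (a point): axis of the handle, which lies along the jig's x; jig frame 0, 190, 70 mm
- handle_grip (a point): point on the centre line of the handle's black round grip, 94 mm from the handle's axis; grip 22 mm in diameter, 78 long, its end 116 from the axis. It moves in the plane x = 0 of the jig: jig frame y = 190 + 94 sin(a), z = 70 + 94 cos(a) mm with a = 0.034 + joint value
- clamp_arm: steel arm of the toggle clamp, 108 mm long, 14 wide, pivoted at its origin (jig frame 0, 135, 75 mm), linked to the handle: upright while the clamp is open, level over the end of the blank when closed, with a rubber foot 20 in diameter 85 mm from its pivot
- clamp_foot (a point): middle of the rubber foot's face; comes to jig frame 0, 50, 50 mm when closed
- blank: hardwood blank, a plain sawn bar 50 (x) x 180 (y) x 32 (z), mid-brown, with two 13 mm dark bolt holes marked on its top, about 0.2 kg, lying flat on the bench. Origin: centre of the underside; long axis y. Either end may go to the end stop
- blank_center (a point): centre of the blank, 16 mm above its underside
- offcut: pale offcut lying in the jig where the blank must go: stepped bar 26 high, 130 long (its y), 40 wide (x -20 to 20) from y -65 to 5 and 24 wide (x -20 to 4) from y 5 to 65, about 70 g. Origin: centre of the underside
- offcut_grip (a point): point inside the offcut 13 mm above its underside, in its 40 mm wide half near the centre of mass (offcut frame 0, -12, 13 mm)
- bin: scrap bin: open plywood box fixed on the bench at one side of the jig, 240 (x) x 200 (y) x 75 high outside, walls and floor 9 thick, with a few thin scraps (6 high) along its walls. Origin: centre of the underside. The blank and the bin stand on opposite sides of the jig, which is on which side varies
- bin_floor (a point): centre of the bin's inner floor, 9 mm above the bench
- sanding_block: cork sanding block, 66 x 125 x 35 high, lying on the bench near the robot; a bystander, origin on its underside
- block_plane: steel block plane, 50 x 160, 50 high, on the bench near the robot; a bystander, origin on its underside
- mallet: joiner's wooden mallet lying behind the jig, head 78 x 135 x 60 high (its centre is the origin), handle 205 long; a bystander, origin on its underside
- glue: white glue bottle, 62 in diameter, 175 high, standing behind the jig; a bystander, origin on its underside
- tape: tape measure, grey case 70 x 38 x 66 high, standing; a bystander, origin on its underside

How it is judged (in metres and radians):
On the way, in this order (a step that is already met when the one before it is completed fails the run):
1. the offcut lies in the scrap bin (x of offcut_grip in the frame of bin between -0.111 and 0.111 m and y of offcut_grip in the frame of bin between -0.091 and 0.091 m and z of offcut_grip in the frame of bin between 0 and 0.065 m), for 0.2 s.
2. the blank lies flat in the jig, within 3 mm of the side stops and the end stop, square to them (x of blank_center in the frame of jig between -0.003 and 0.003 m and y of blank_center in the frame of jig between -0.003 and 0.003 m and z of blank_center in the frame of jig between 0.03 and 0.038 m and angle between the y axis of blank and the y axis of jig, either way round below 0.03 rad and angle between the z axis of blank and the z axis of jig, either way round below 0.03 rad), for 0.2 s.
At the end, for the whole second after the job is handed in: The offcut lies in the scrap bin; the blank lies flat in the jig, within 3 mm of both side stops and the end stop and square to them within 0.03 rad; the clamp's handle is down (joint above 1.35 of 1.45) and its foot presses on the blank with more than 2 N; all is at rest (all of step 1 and all of step 2 and value of joint clamp_handle above 1.35 rad and contact force between clamp_arm and blank above 2 N and linear speed of each of blank, offcut below 0.02 m/s); the robot touches nothing.
It fails at once if one of the other things on the bench is pushed more than 30 mm (distance of any of sanding_block, block_plane, mallet, glue, tape from where it was at the start of the episode above 0.03 m).
It also fails if it takes over 72 s, if anything falls off the work surface, if the arm or the gripper's body presses on something with over 40 N, if the wrist force passes 120 N, or if a joint passes its speed limit or range.

## Robot

A 6-joint arm with a two-finger parallel gripper is mounted at the origin on the work surface. World frame = base frame: x ahead of the robot, y to its left, z up, the work surface at z = 0. Lengths are in m, angles in degrees, forces in N, time in s.
With the tool pointing down it reaches from about 0.375 to 0.9 m from the base axis. Payload 3.1 kg.
Tool frame: the origin (TCP) lies midway between the tips of the shut fingers; the grasp point (between the pads) lies bot.hold_point_z behind it (bot.hold_point_z is the distance from the TCP to the grasp point, in m); z points along the fingers, y is the direction in which the jaws open and shut (so a half turn about z gives the same grasp; the last joint's range is limited). The gripper opens to 87 mm and grips with 3 to 60 N. Pads are 19 mm wide; open, the fingers measure 117 mm over their backs; the gripper's body (75 mm by 190 mm) begins 51 mm behind the grasp point.
Start: joints at [54.46, 30.224, 82.088, -0, 67.689, -10.227], TCP at [0.267, 0.565, 0.187] pointing down, gripper open.
Joint ranges: [-176.69, 176.69], [-43.24, 126.21], [12.49, 139.97], [-82, 262], [0, 151.66], [-163.58, 163.58]. Speed limits (degrees/s): [159.86, 159.86, 180, 180, 180, 180].

## Interface

Orientations are given as a 3x3 rotation matrix whose columns are the frame's x, y, z axes.
In Python, from rig import bot, vision, order gives the robot as it stands. The module is installed in compiled form; this text tells all that it offers.
- The arm moves only by the tool move_arm, never from a script. Its argument "moves" is a list of rows, each an object of numbers: "hand": the finger opening in mm, from 0 to 87; "x", "y", "z": the shift along the tool's x, y, z in units of 25 mm (1.0 is 25 mm); "wx", "wy", "wz": the turn, a rotation vector about the tool's x, y, z in degrees. In form: [{"hand": .., "x": .., "y": .., "z": .., "wx": .., "wy": .., "wz": ..}, ...]. A call has 1 to 20 rows; each row shifts and turns the commanded pose from where the row before left it, along the tool's axes as they then stand; what a row does not reach is not made up. A row lasts 1/10 s, in which the tool goes at most 50 mm and 8.59 degrees, less where a joint would pass 70% of its speed; a pose out of reach is approached as far as the arm can. A call is refused whole if a number of a shift passes 1 or a number of a turn 8.59, either way. A call with a gripper value outside its range is refused whole. The fingers move at their own pace and stop on an object; the grip force is fixed at half the most. Time passes only in rows, so rows that do not move let the fingers close. It gives the time, the measured TCP pose, the force and the opening at its end, in the units of the state.
- bot.read_state(): the state, without advancing time (a new reading comes with each control period).
- vision.capture(name): name is "scene" or "top" or "wrist"; returns a dict with "image" (384x512x3 uint8, red, green, blue), "z_map" (384x512 float32, m along the optical axis (not along the pixel's ray), 0 where there is no reading), "fx", "fy", "cx", "cy" (pixels), "k1" (the pictures are not rectified: a ray, as slopes to the right and down, at radius r is drawn at 1 + k1 r^2 times it, then the intrinsics apply), "pose" (4x4, takes a point from camera to world coordinates); the wrist camera has in their place "hand_eye" (4x4, takes a point from camera to tool coordinates, whose origin is the TCP and whose axes are the flange's). Camera axes: x right, y down, z forward; pixel columns grow to the right and rows downward; lengths in m; the calibration is good to about 2 mm. A picture is of the moment at which its call begins: read the wrist's pose just before it.
- order.hand_in(): hands the job in, once; it reports no verdict.
The state is a dict: "time_s": time; "joint_positions": joint angles; "qvel": joint speeds; "tau": joint torques, N m; "position": TCP position; "tcp_rot": TCP orientation; "force": force on the tool from outside, world axes, zero at the start; "moment": the same for the moment, N m; "opening": opening from 0.0 (shut) to 1.0 (fully open).
Only numpy, scipy, OpenCV 4.12 (cv2) and the standard library are available. Lean on these libraries where they do the work, as an engineer would, in place of code of your own. Each camera call takes 0.05 s, during which the arm holds its last target.

## Working session

There is one attempt and no reset: what is moved stays moved. The work goes in short steps, Python scripts to look and compute and a tool call to move; the robot and the scene stay as the last step left them, time stands still between calls to the robot, and variables do not carry over. Pictures are saved under pics/ and viewed, and the job is handed in when it is done.

Besides the shell and the picture viewer there is one more tool, called after "Emit:" as a command line: name --argument value ..., lists and objects as JSON in quotes. move_arm: Moves the arm, as the interface text tells. Its arguments: {"type":"object","properties":{"moves":{"type":"array"}},"required":["moves"]}

```bash
mkdir -p pics; cat > h.py <<'E'
import numpy as np, cv2, pickle
from rig import bot, vision, order
def cap(n):
    s=bot.read_state(); c=vision.capture(n); c['state']=s
    if n=='wrist':
        T=np.eye(4);T[:3,:3]=np.array(s['tcp_rot']);T[:3,3]=s['position'];c['pose']=T@np.array(c['hand_eye'])
    pickle.dump(c,open(f'/tmp/{n}.pkl','wb'));return c
def load(n): return pickle.load(open(f'/tmp/{n}.pkl','rb'))
def ray(c,u,v):
    x=(u-c['cx'])/c['fx'];y=(v-c['cy'])/c['fy'];rd=np.hypot(x,y);r=rd
    for _ in range(20): r=rd/(1+c['k1']*r*r)
    k=r/rd if rd>0 else 1
    return np.array([x*k,y*k,1.])
def atz(c,u,v,z):
    P=np.array(c['pose']);d=P[:3,:3]@ray(c,u,v);o=P[:3,3];return o+d*(z-o[2])/d[2]
def dep(c,u,v):
    P=np.array(c['pose']);return P[:3,:3]@(ray(c,u,v)*c['z_map'][int(round(v)),int(round(u))])+P[:3,3]
def proj(c,p):
    P=np.linalg.inv(np.array(c['pose']));q=P[:3,:3]@np.array(p)+P[:3,3];x,y=q[0]/q[2],q[1]/q[2];k=1+c['k1']*(x*x+y*y)
    return c['cx']+c['fx']*x*k,c['cy']+c['fy']*y*k
def save(c,f,box=None,s=1.5):
    im=c['image'][:,:,::-1]
    if box: u0,v0,u1,v1=box; im=im[v0:v1,u0:u1]
    cv2.imwrite('pics/'+f,cv2.resize(im,None,fx=s,fy=s,interpolation=cv2.INTER_CUBIC))
E
python3 - <<'E'
from h import *
print(bot.read_state(), bot.hold_point_z)
for n in('scene','top','wrist'):
    c=cap(n);save(c,n+'1.png');print(n,np.round(c['pose'],3).tolist(),c['fx'],c['k1'])
E
```

```text
{'time_s': 0.0, 'joint_positions': array([ 5.44598113e+01,  3.02793472e+01,  8.21568683e+01, -2.44930497e-03,
        6.76875729e+01, -1.02297644e+01]), 'qvel': array([ 0.05468039,  0.08322692, -0.07153484, -0.05146964, -0.03195423,
        0.02686573]), 'tau': array([ 3.17404727e-05, -4.40038204e+01, -1.76596159e+01,  6.33099256e-02,
        5.81274997e-02, -1.24259600e-04]), 'position': array([0.26673503, 0.56433118, 0.18646494]), 'tcp_rot': array([[-9.04011528e-01,  4.27506328e-01, -1.22366969e-03],
       [ 4.27507940e-01,  9.04009839e-01, -1.78101520e-03],
       [ 3.44814175e-04, -2.13318678e-03, -9.99997665e-01]]), 'force': array([ 0.36738314, -0.20283979, -0.56543599]), 'moment': array([-0.03858846, -0.00584724,  0.01399528]), 'opening': 1.0004604099478962} 0.0187
scene [[-0.884, 0.268, -0.384, 0.984], [0.467, 0.472, -0.747, 0.823], [-0.019, -0.84, -0.543, 0.727], [0.0, 0.0, 0.0, 1.0]] 402.2495196104863 -0.08453291438566482
top [[0.029, -0.988, 0.152, 0.384], [-0.999, -0.032, -0.023, 0.008], [0.027, -0.151, -0.988, 1.272], [0.0, 0.0, 0.0, 1.0]] 449.76542233750723 -0.14215535944780994
wrist [[0.428, 0.873, 0.234, 0.204], [0.904, -0.413, -0.112, 0.595], [-0.001, 0.259, -0.966, 0.384], [0.0, 0.0, 0.0, 1.0]] 296.4437708121406 -0.02724868082019035
```

View pics/top1.png

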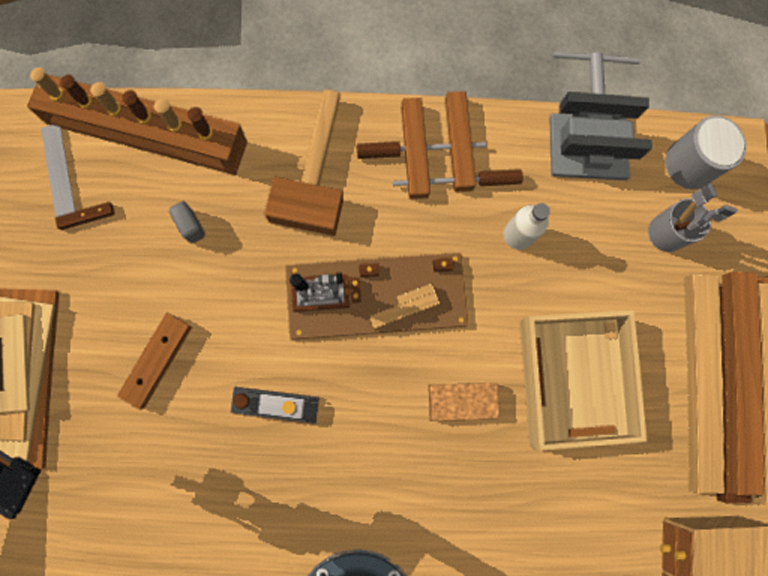

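View pics/scene1.png

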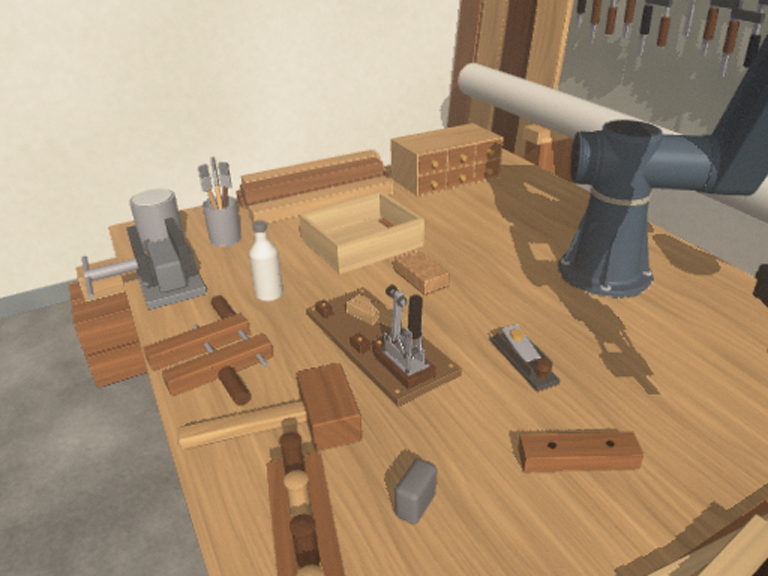

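The top view shows the jig in the centre, around (380,297), with the clamp to the left (+y) and side stops at the top (+x). The blank is at (155,360), the bin at (585,380), and the offcut lies askew at about (410,305). I'll enlarge it.

```bash
python3 - <<'E'
from h import *
c=load('top');save(c,'jig.png',(180,160,325,235),5.5);save(c,'blank.png',(70,200,140,280),7);save(c,'bin.png',(330,195,450,310),5)
for u,v in [(585/1.5,330/1.5),(300/1.5,325/1.5),(340/1.5,330/1.5),(415/1.5,297/1.5),(155/1.5,360/1.5)]:print(dep(c,u,v))
E
```

```text
[ 0.52401127 -0.42244921  0.00919246]
[0.51640274 0.12200431 0.01612075]
[0.50899663 0.04675123 0.02078964]
[ 0.57172816 -0.08970172  0.04668341]
[0.44040443 0.38674375 0.03241279]
```

View pics/jig.png

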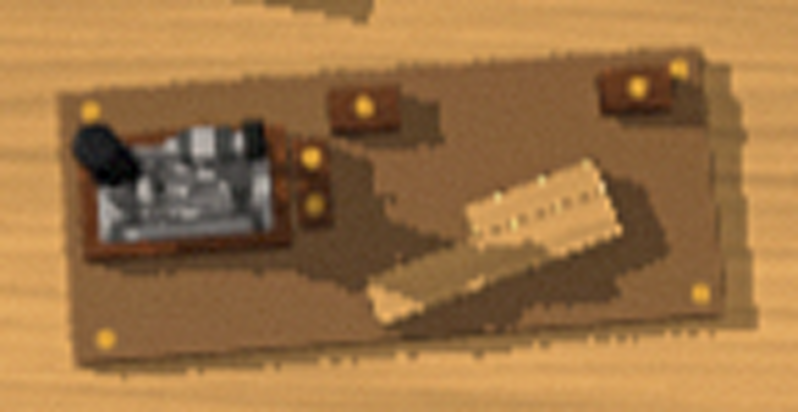

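View pics/blank.png

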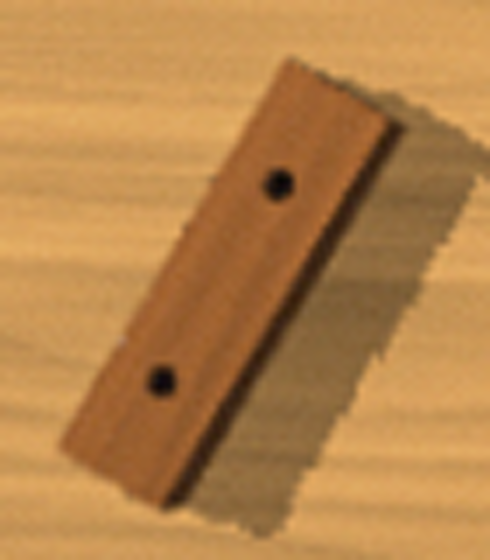

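View pics/bin.png

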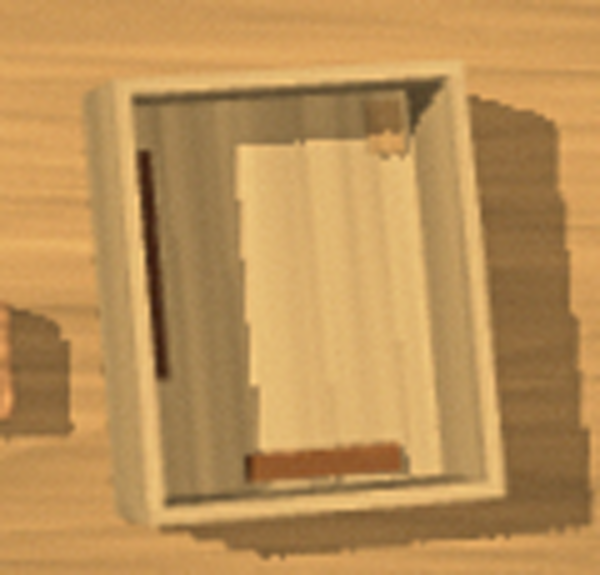

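```bash
cat >> h.py <<'E'
def cr(U,V,u0,v0,s): return (U+.5)/s-.5+u0,(V+.5)/s-.5+v0
def fit2(L,W):
    # W = R L + t
    L=np.array(L,float);W=np.array(W,float);l=L-L.mean(0);w=W-W.mean(0)
    a=np.arctan2((l[:,0]*w[:,1]-l[:,1]*w[:,0]).sum(),(l*w).sum())
    R=np.array([[np.cos(a),-np.sin(a)],[np.sin(a),np.cos(a)]]);t=W.mean(0)-R@L.mean(0)
    return a,t,np.linalg.norm((L@R.T+t)-W,axis=1)
E
python3 - <<'E'
from h import *
c=load('top')
def go(name,pts,box,s,z):
    W=[atz(c,*cr(U,V,box[0],box[1],s),z)[:2] for (U,V),_ in pts];L=[np.array(l)/1000 for _,l in pts]
    a,t,r=fit2(L,W);print(name,np.degrees(a),t,np.round(r*1000,1));return a,t
go('jig',[((58,93),(60,227)),((702,47),(60,-107)),((720,313),(-82,-107)),((78,355),(-82,227))],(180,160),5.5,.018)
go('blank',[((290,60),(25,90)),((394,126),(25,-90) if 0 else (-25,90)),((166,508),(-25,-90)),((62,445),(25,-90))],(70,200),7,.032)
go('bin',[((118,85),(120,100)),((460,65),(120,-100)),((502,490),(-120,-100)),((150,520),(-120,100))],(330,195),5,.075)
# offcut outline, top
for U,V in [(590,160),(620,233),(465,208),(478,243),(368,285),(380,325)]:
    print(U,V,atz(c,*cr(U,V,180,160,5.5),.044))
E
```

```text
jig 5.8275274082140776 [ 0.59616014 -0.07695977] [3.  1.4 3.1 3.8]
blank -117.76977619933308 [0.43987939 0.39042388] [50.2 50.5 49.7 49.9]
bin 4.824042850485295 [ 0.42883527 -0.40402502] [4.2 3.6 3.6 3. ]
590 160 [ 0.59926325 -0.11780989  0.044     ]
620 233 [ 0.56248874 -0.13359608  0.044     ]
465 208 [ 0.57265315 -0.05515466  0.044     ]
478 243 [ 0.55510512 -0.06211991  0.044     ]
368 285 [ 0.53213245 -0.00757988  0.044     ]
380 325 [ 0.51223756 -0.01417135  0.044     ]
```

```bash
python3 - <<'E'
from h import *
c=load('top')
def go(name,pts,box,s,z):
    W=[atz(c,*cr(U,V,box[0],box[1],s),z)[:2] for (U,V),_ in pts];L=[np.array(l)/1000 for _,l in pts]
    a,t,r=fit2(L,W);print(name,np.degrees(a),t,np.round(r*1000,1));return a,t
a,t=go('jig',[((58,93),(60,227)),((702,47),(60,-107)),((720,313),(-82,-107))],(180,160),5.5,.018)
go('blank',[((290,60),(25,90)),((394,126),(25,-90) if 0 else (-25,90)),((166,508),(-25,-90)),((62,445),(25,-90))][:0] or [((290,60),(-25,-90)),((394,126),(25,-90)),((166,508),(25,90)),((62,445),(-25,90))],(70,200),7,.032)
for U,V in[(290,60),(394,126),(166,508),(62,445)]: print(atz(c,*cr(U,V,70,200,7),.032))
ao,to=go('offcut',[((590,160),(20,-65)),((620,233),(-20,-65)),((465,208),(20,5)),((478,243),(4,5)),((368,285),(4,65)),((380,325),(-20,65))],(180,160),5.5,.044)
R=lambda a:np.array([[np.cos(a),-np.sin(a)],[np.sin(a),np.cos(a)]])
g=to+R(ao)@[0,-.012];print('grip',g,'in jig',R(a).T@(g-t))
# feature predictions
def px(p,z): u,v=proj(c,[*(t+R(a)@(np.array(p)/1000)),z]); return (u-180+.5)*5.5-.5,(v-160+.5)*5.5-.5
for p in [(25,-88),(25,-52),(25,52),(25,88),(-22,90),(22,90)]:print(p,np.round(px(p,.038)))
E
```

```text
jig 6.091080833441309 [ 0.59514554 -0.07627482] [1.2 2.  3. ]
blank 62.23022380066692 [0.43987939 0.39042388] [50.2 50.5 49.7 49.9]
[0.53007535 0.37142357 0.032     ]
[0.50513118 0.32738437 0.032     ]
[0.35078305 0.40945381 0.032     ]
[0.37352798 0.45343375 0.032     ]
offcut 23.39496475631465 [ 0.55508477 -0.06713103] [1.  1.1 1.3 2.  1.9 1.8]
grip [ 0.55984958 -0.07814451] in jig [-0.03529508  0.00188609]
(25, -88) [674. 107.]
(25, -52) [604. 112.]
(25, 52) [401. 126.]
(25, 88) [330. 131.]
(-22, 90) [333. 223.]
(22, 90) [327. 137.]
```

Emit:
move_arm --moves '[{"z": -0.9,"wz": 8.26},{"z": -0.9,"wz": 8.26},{"z": -0.9,"wz": 8.26},{"z": -0.9,"wz": 8.26},{"z": -0.9,"wz": 8.26},{"x": -1},{"x": -1},{"x": -1},{"x": -1},{"x": -1},{"x": -1},{"x": -1},{"x": -1},{"x": -1},{"x": -1},{"x": -1},{"x": -1},{"x": -1},{"x": -1},{"x": -1}]'

```text
schema error: expected keys hand, x, y, z, wx, wy, wz
```

Emit:
move_arm --moves '[{"x": -1},{"x": -1},{"x": -1},{"x": -1},{"x": -1},{"x": -1},{"x": -1},{"x": -1},{"x": -1},{"x": -1},{"x": -1},{"x": -1},{"x": -1},{"x": -0.2,"y": 0.55},{}]'

```text
schema error: expected keys hand, x, y, z, wx, wy, wz
```

```bash
python3 - <<'E'
from h import *
c=cap('wrist');save(c,'w2.png');s=c['state'];print(s['position'],s['tcp_rot'],s['time_s'],c['cx'],c['cy'])
a=np.radians(6.0);t=np.array([.5953,-.0765]);R=np.array([[np.cos(a),-np.sin(a)],[np.sin(a),np.cos(a)]])
E
```

```text
[0.26685632 0.56449071 0.18669934] [[-9.03993150e-01  4.27545867e-01 -9.57350124e-04]
 [ 4.27546844e-01  9.03992174e-01 -1.35860021e-03]
 [ 2.84573115e-04 -1.63747731e-03 -9.99998619e-01]] 0.15 251.54798322752944 189.29558667599554
```

View pics/w2.png

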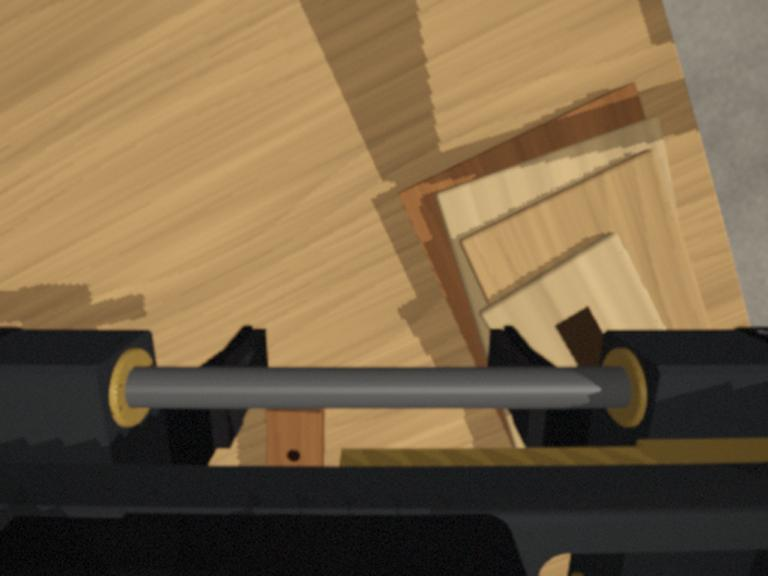

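Emit:
move_arm --moves '[{"hand": 87,"x": 0,"y": 0,"z": -0.9,"wx": 0,"wy": 0,"wz": 8.26},{"hand": 87,"x": 0,"y": 0,"z": -0.9,"wx": 0,"wy": 0,"wz": 8.26},{"hand": 87,"x": 0,"y": 0,"z": -0.9,"wx": 0,"wy": 0,"wz": 8.26},{"hand": 87,"x": 0,"y": 0,"z": -0.9,"wx": 0,"wy": 0,"wz": 8.26},{"hand": 87,"x": 0,"y": 0,"z": -0.9,"wx": 0,"wy": 0,"wz": 8.26},{"hand": 87,"x": -1,"y": 0,"z": 0,"wx": 0,"wy": 0,"wz": 0},{"hand": 87,"x": -1,"y": 0,"z": 0,"wx": 0,"wy": 0,"wz": 0},{"hand": 87,"x": -1,"y": 0,"z": 0,"wx": 0,"wy": 0,"wz": 0},{"hand": 87,"x": -1,"y": 0,"z": 0,"wx": 0,"wy": 0,"wz": 0},{"hand": 87,"x": -1,"y": 0,"z": 0,"wx": 0,"wy": 0,"wz": 0},{"hand": 87,"x": -1,"y": 0,"z": 0,"wx": 0,"wy": 0,"wz": 0},{"hand": 87,"x": -1,"y": 0,"z": 0,"wx": 0,"wy": 0,"wz": 0},{"hand": 87,"x": -1,"y": 0,"z": 0,"wx": 0,"wy": 0,"wz": 0},{"hand": 87,"x": -1,"y": 0,"z": 0,"wx": 0,"wy": 0,"wz": 0},{"hand": 87,"x": -1,"y": 0,"z": 0,"wx": 0,"wy": 0,"wz": 0},{"hand": 87,"x": -1,"y": 0,"z": 0,"wx": 0,"wy": 0,"wz": 0},{"hand": 87,"x": -1,"y": 0,"z": 0,"wx": 0,"wy": 0,"wz": 0},{"hand": 87,"x": -1,"y": 0,"z": 0,"wx": 0,"wy": 0,"wz": 0},{"hand": 87,"x": -1,"y": 0,"z": 0,"wx": 0,"wy": 0,"wz": 0},{"hand": 87,"x": -1,"y": 0,"z": 0,"wx": 0,"wy": 0,"wz": 0}]'

```text
time_s: 2.2
position: [0.4161, 0.2198, 0.2999]
tcp_rot: [[-0.397, 0.918, -0.0], [0.918, 0.397, -0.0], [0.0, -0.0, -1.0]]
force: [0.5, -0.3, -0.4]
opening: 0.999
```

Emit:
move_arm --moves '[{"hand": 87,"x": -1,"y": 0,"z": 0,"wx": 0,"wy": 0,"wz": 0},{"hand": 87,"x": -1,"y": 0,"z": 0,"wx": 0,"wy": 0,"wz": 0},{"hand": 87,"x": -1,"y": 0,"z": 0,"wx": 0,"wy": 0,"wz": 0},{"hand": 87,"x": -1,"y": 0,"z": 0,"wx": 0,"wy": 0,"wz": 0},{"hand": 87,"x": -1,"y": 0,"z": 0,"wx": 0,"wy": 0,"wz": 0},{"hand": 87,"x": -1,"y": 0,"z": 0,"wx": 0,"wy": 0,"wz": 0},{"hand": 87,"x": -1,"y": 0,"z": 0,"wx": 0,"wy": 0,"wz": 0},{"hand": 87,"x": -1,"y": 0,"z": 0,"wx": 0,"wy": 0,"wz": 0},{"hand": 87,"x": -1,"y": 0,"z": 0,"wx": 0,"wy": 0,"wz": 0},{"hand": 87,"x": -1,"y": 0,"z": 0,"wx": 0,"wy": 0,"wz": 0},{"hand": 87,"x": -1,"y": 0,"z": 0,"wx": 0,"wy": 0,"wz": 0},{"hand": 87,"x": -1,"y": 0,"z": 0,"wx": 0,"wy": 0,"wz": 0},{"hand": 87,"x": -1,"y": 0,"z": 0,"wx": 0,"wy": 0,"wz": 0},{"hand": 87,"x": -1,"y": 0,"z": 0,"wx": 0,"wy": 0,"wz": 0},{"hand": 87,"x": -1,"y": 0,"z": 0,"wx": 0,"wy": 0,"wz": 0},{"hand": 87,"x": -1,"y": 0.5,"z": 0,"wx": 0,"wy": 0,"wz": 0},{"hand": 87,"x": 0,"y": 0,"z": 0,"wx": 0,"wy": 0,"wz": 0},{"hand": 87,"x": 0,"y": 0,"z": 0,"wx": 0,"wy": 0,"wz": 0}]'

```text
time_s: 4.0
position: [0.5859, -0.1414, 0.2993]
tcp_rot: [[-0.396, 0.918, -0.002], [0.918, 0.396, 0.001], [0.001, -0.001, -1.0]]
force: [-0.5, 0.5, -0.3]
opening: 1.0
```

```bash
python3 - <<'E'
from h import *
c=cap('wrist');save(c,'w2.png');s=c['state'];print(s['position'],s['tcp_rot'],s['time_s'],s['joint_positions'])
E
```

```text
[ 0.58591314 -0.14141972  0.29928979] [[-3.96357606e-01  9.18094983e-01 -1.50043428e-03]
 [ 9.18095053e-01  3.96359170e-01  9.38667855e-04]
 [ 1.45649713e-03 -1.00549314e-03 -9.99998434e-01]] 4.0 [-2.41898159e+01  2.25609061e+01  7.69649880e+01  1.40220470e-02
  8.05745637e+01 -4.75428639e+01]
```

View pics/w2.png

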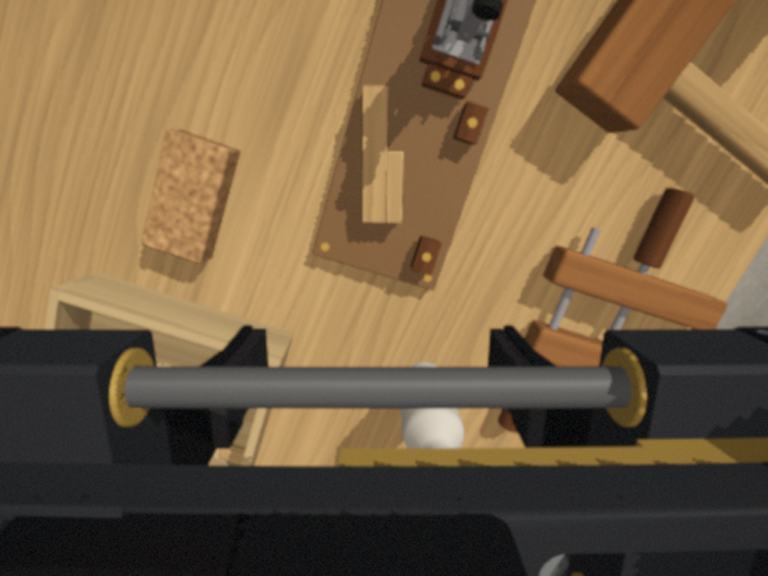

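The wrist view shows the offcut square with the image at (382,155), so the jaws line up with it. The stops are at (470,123) and (427,257), and the end stop is at (447,78).

```bash
python3 - <<'E'
from h import *
c=load('wrist');save(c,'w2c.png',(200,0,360,200),4);
E
```

```text
(no output)
```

View pics/w2c.png

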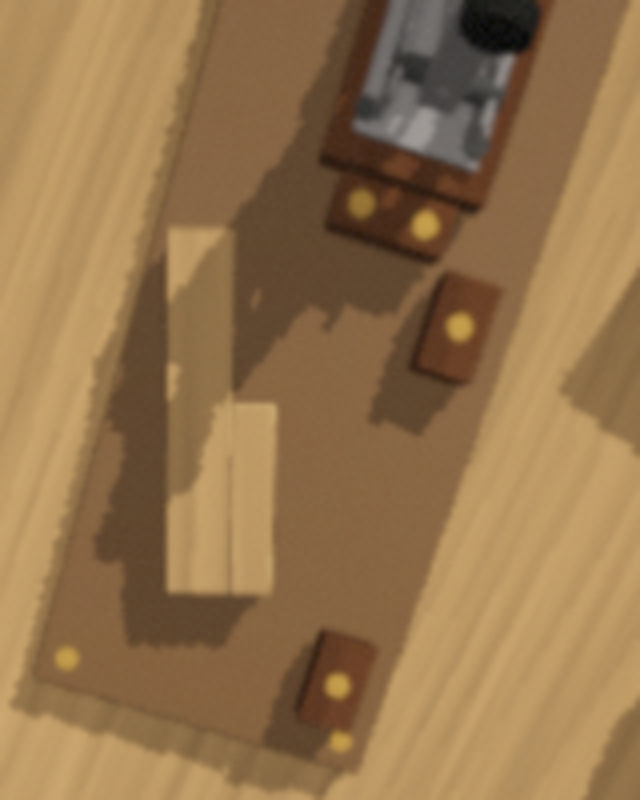

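```bash
python3 - <<'E'
from h import *
c=load('wrist')
def go(name,pts,z=None):
    W=[atz(c,*cr(U,V,200,0,4),zz)[:2] for (U,V),_,zz in pts];L=[np.array(l)/1000 for _,l,zz in pts]
    a,t,r=fit2(L,W);print(name,np.degrees(a),t,np.round(r*1000,1));return a,t
S=.038
a,t=go('jig',[((37,678),(-82,-107),.018),((353,768),(60,-107),.018),((447,273),(25,88),S),((420,368),(25,52),S),((322,630),(25,-52),S),((302,712),(25,-88),S),((331,227),(-22,90),S),((436,258),(22,90),S)])
ao,to=go('off',[((168,593),(-20,-65),.044),((273,593),(20,-65),.044),((277,403),(20,5),.044),((231,402),(4,5),.044),((233,228),(4,65),.044),((168,228),(-20,65),.044)])
R=lambda a:np.array([[np.cos(a),-np.sin(a)],[np.sin(a),np.cos(a)]])
g=to+R(ao)@[0,-.012];print('grip',g)
# check end face dir, depth
for U,V in [(200,500),(250,500),(330,500)]:print(dep(c,*cr(U,V,200,0,4)))
s=c['state'];d=np.array([*g,.019])-s['position'];print('tool shift /25mm',np.array(s['tcp_rot']).T@d/.025)
E
```

```text
jig 6.216731653490591 [ 0.59935278 -0.07543948] [2.4 3.7 2.3 1.9 1.9 3.3 2.9 2.5]
off 23.12395171720195 [ 0.56015432 -0.06637837] [0.2 0.3 0.3 0.6 0.5 0.7]
grip [ 0.56486698 -0.07741426]
[ 0.56474967 -0.09717498  0.04230493]
[ 0.58196459 -0.08973825  0.04239569]
[ 0.61228716 -0.07789117  0.0171958 ]
tool shift /25mm [ 2.66786642  0.25314437 11.2152405 ]
```

Emit:
move_arm --moves '[{"hand": 70,"x": 1,"y": 0.2,"z": 0.8,"wx": 0,"wy": 0,"wz": 0},{"hand": 70,"x": 1,"y": 0,"z": 0.8,"wx": 0,"wy": 0,"wz": 0},{"hand": 70,"x": 0.67,"y": 0,"z": 0.9,"wx": 0,"wy": 0,"wz": 0},{"hand": 70,"x": 0,"y": 0,"z": 1,"wx": 0,"wy": 0,"wz": 0},{"hand": 70,"x": 0,"y": 0,"z": 1,"wx": 0,"wy": 0,"wz": 0},{"hand": 70,"x": 0,"y": 0,"z": 1,"wx": 0,"wy": 0,"wz": 0},{"hand": 70,"x": 0,"y": 0,"z": 1,"wx": 0,"wy": 0,"wz": 0},{"hand": 70,"x": 0,"y": 0,"z": 1,"wx": 0,"wy": 0,"wz": 0},{"hand": 70,"x": 0,"y": 0,"z": 1,"wx": 0,"wy": 0,"wz": 0},{"hand": 70,"x": 0,"y": 0,"z": 1,"wx": 0,"wy": 0,"wz": 0},{"hand": 70,"x": 0,"y": 0,"z": 0.8,"wx": 0,"wy": 0,"wz": 0},{"hand": 70,"x": 0,"y": 0,"z": 0.6,"wx": 0,"wy": 0,"wz": 0},{"hand": 70,"x": 0,"y": 0,"z": 0.2,"wx": 0,"wy": 0,"wz": 0},{"hand": 30,"x": 0,"y": 0,"z": 0,"wx": 0,"wy": 0,"wz": 0},{"hand": 20,"x": 0,"y": 0,"z": 0,"wx": 0,"wy": 0,"wz": 0},{"hand": 20,"x": 0,"y": 0,"z": 0,"wx": 0,"wy": 0,"wz": 0},{"hand": 20,"x": 0,"y": 0,"z": 0,"wx": 0,"wy": 0,"wz": 0},{"hand": 20,"x": 0,"y": 0,"z": 0,"wx": 0,"wy": 0,"wz": 0},{"hand": 20,"x": 0,"y": 0,"z": 0,"wx": 0,"wy": 0,"wz": 0}]'

```text
time_s: 5.95
position: [0.5645, -0.0782, 0.0228]
tcp_rot: [[-0.397, 0.918, 0.001], [0.918, 0.397, -0.0], [-0.0, 0.0, -1.0]]
force: [0.4, 0.6, -0.3]
opening: 0.348
```

Emit:
move_arm --moves '[{"hand": 20,"x": 0,"y": 0,"z": 0,"wx": 0,"wy": 0,"wz": 0},{"hand": 20,"x": 0,"y": 0,"z": 0,"wx": 0,"wy": 0,"wz": 0}]'

```text
time_s: 6.15
position: [0.5644, -0.0782, 0.0224]
tcp_rot: [[-0.397, 0.918, -0.0], [0.918, 0.397, -0.0], [0.0, -0.0, -1.0]]
force: [0.2, -0.1, -0.2]
opening: 0.246
```

```bash
python3 - <<'E'
from h import *
print(bot.read_state()['opening'])
for n in('scene','wrist'):
    c=cap(n);save(c,n+'3.png')
save(load('scene'),'s3c.png',(180,150,350,290),4.5)
E
```

```text
0.24597141966020747
```

View pics/s3c.png

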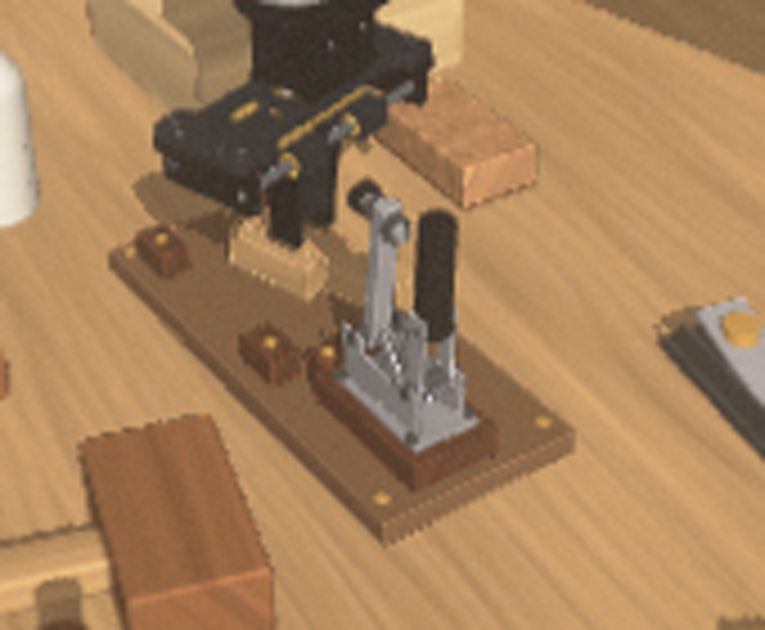

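View pics/wrist3.png

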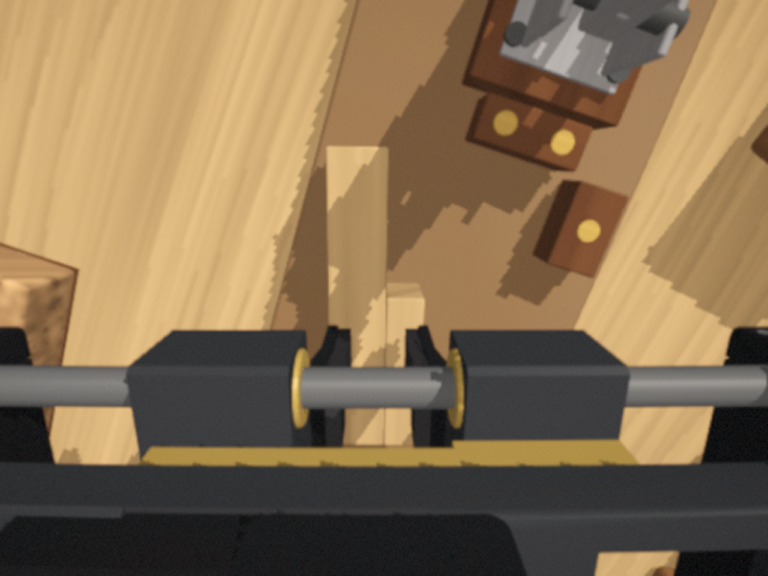

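```bash
python3 - <<'E'
from h import *
c=load('scene');save(c,'s3d.png',(220,180,265,225),14)
for p in [(.5644,-.0782,.0224),(.5828,-.0702,.0224),(.5828,-.0702,.044)]:
    u,v=proj(c,p);print(p,(u-220+.5)*14-.5,(v-180+.5)*14-.5)
for U in (250,285,310):
  for V in(100,200,300,330,400,450):print(U,V,np.round(dep(c,*cr(U,V,220,180,14)),3))
E
```

```text
(0.5644, -0.0782, 0.0224) 386.58199398858505 433.5821429677235
(0.5828, -0.0702, 0.0224) 326.14178088802726 476.95538275604383
(0.5828, -0.0702, 0.044) 321.91878344731856 394.16019517599455
250 100 [ 0.621 -0.012  0.161]
250 200 [ 0.622 -0.011  0.139]
250 300 [ 0.581 -0.109  0.045]
250 330 [ 0.586 -0.098  0.045]
250 400 [ 0.589 -0.094  0.03 ]
250 450 [ 0.592 -0.088  0.022]
285 100 [ 0.606 -0.029  0.147]
285 200 [ 0.587 -0.076  0.091]
285 300 [ 0.586 -0.079  0.064]
285 330 [ 0.58  -0.094  0.045]
285 400 [ 0.585 -0.084  0.035]
285 450 [ 0.585 -0.085  0.021]
310 100 [ 0.601 -0.029  0.145]
310 200 [ 0.584 -0.069  0.094]
310 300 [ 0.582 -0.076  0.065]
310 330 [ 0.574 -0.094  0.043]
310 400 [ 0.583 -0.077  0.038]
310 450 [0.984 0.823 0.727]
```

View pics/s3d.png

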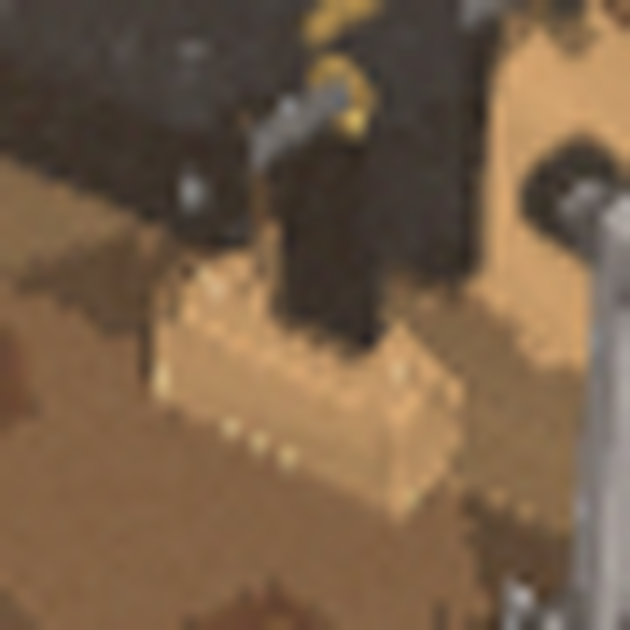

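```bash
python3 - <<'E'
from h import *
c=load('wrist');print(np.round(c['hand_eye'],3).tolist())
H=np.array(c['hand_eye'])
def tool(u,v): return H[:3,:3]@(ray(c,u,v)*c['z_map'][int(v),int(u)])+H[:3,3]
for v in range(200,310,6):
  print(v,[np.round(tool(u,v),3).tolist() for u in (225,232,282)])
save(c,'w3c.png',(180,200,320,310),5.5)
E
```

```text
[[-0.0, -0.966, -0.26, 0.07], [1.0, -0.0, 0.0, 0.001], [-0.0, -0.26, 0.966, -0.197], [0.0, 0.0, 0.0, 1.0]]
200 [[0.016, -0.015, -0.021], [0.016, -0.011, -0.021], [0.016, 0.02, -0.022]]
206 [[0.012, -0.015, -0.021], [0.012, -0.011, -0.021], [0.012, 0.02, -0.021]]
212 [[0.008, -0.015, -0.021], [0.008, -0.011, -0.021], [0.008, 0.02, -0.02]]
218 [[0.01, -0.014, -0.037], [0.004, -0.011, -0.021], [0.01, 0.019, -0.038]]
224 [[0.009, -0.014, -0.042], [0.009, -0.01, -0.043], [0.01, 0.018, -0.046]]
230 [[0.009, -0.013, -0.052], [0.008, -0.009, -0.05], [0.01, 0.017, -0.055]]
236 [[0.009, -0.012, -0.06], [0.005, -0.009, -0.05], [0.008, 0.017, -0.058]]
242 [[0.009, -0.011, -0.067], [0.002, -0.009, -0.052], [0.009, 0.016, -0.067]]
248 [[0.032, -0.006, -0.119], [0.032, -0.004, -0.12], [0.032, 0.01, -0.119]]
254 [[0.031, -0.006, -0.122], [0.031, -0.004, -0.122], [0.031, 0.01, -0.121]]
260 [[0.03, -0.006, -0.122], [0.029, -0.004, -0.121], [0.03, 0.01, -0.123]]
266 [[0.028, -0.006, -0.123], [0.028, -0.004, -0.122], [0.028, 0.01, -0.123]]
272 [[0.025, -0.006, -0.121], [0.026, -0.004, -0.123], [0.026, 0.01, -0.122]]
278 [[0.001, -0.01, -0.084], [-0.038, -0.012, -0.022], [-0.0, 0.014, -0.083]]
284 [[-0.003, -0.01, -0.083], [-0.043, -0.012, -0.021], [-0.003, 0.014, -0.084]]
290 [[-0.006, -0.01, -0.083], [-0.048, -0.012, -0.021], [-0.006, 0.014, -0.084]]
296 [[-0.008, -0.01, -0.085], [-0.071, -0.014, 0.005], [-0.009, 0.015, -0.083]]
302 [[0.023, -0.006, -0.132], [0.023, -0.004, -0.132], [0.023, 0.009, -0.132]]
308 [[0.023, -0.005, -0.134], [0.024, -0.004, -0.135], [0.024, 0.009, -0.135]]
```

View pics/w3c.png

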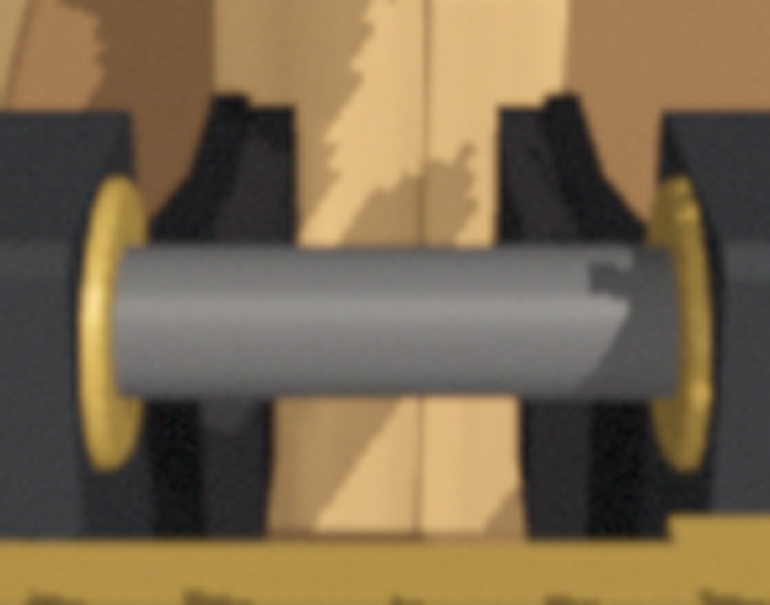

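The scene view shows the fingertips at (325,345), hanging above the offcut's top. Both cameras put them about 30 mm short of the stated TCP. So the jaws closed on air. I'll measure the true tip offset before going lower.

Emit:
move_arm --moves '[{"hand": 70,"x": 0,"y": 0,"z": 0,"wx": 0,"wy": 0,"wz": 0},{"hand": 70,"x": 0,"y": 0,"z": 0,"wx": 0,"wy": 0,"wz": 0},{"hand": 70,"x": 0,"y": 0,"z": 0,"wx": 0,"wy": 0,"wz": 0},{"hand": 70,"x": 0,"y": 0,"z": 0,"wx": 0,"wy": 0,"wz": 0},{"hand": 70,"x": 0,"y": 0,"z": 0,"wx": 0,"wy": 0,"wz": 0}]'

```text
time_s: 6.75
position: [0.5644, -0.0781, 0.0225]
tcp_rot: [[-0.397, 0.918, 0.0], [0.918, 0.397, -0.0], [-0.0, 0.0, -1.0]]
force: [-0.5, 0.2, -0.6]
opening: 0.603
```

```bash
python3 - <<'E'
from h import *
c=cap('wrist');s=c['state'];print(s['position'],s['opening'],s['force'])
H=np.array(c['hand_eye'])
Z=c['z_map']
vv,uu=np.mgrid[150:300:1,100:420:1]
P=np.array([H[:3,:3]@(ray(c,u,v)*Z[v,u])+H[:3,3] for v,u in zip(vv.ravel(),uu.ravel()) if Z[v,u]>0])
# finger points: |x|<.012, |y| 0.02-.06, z<-.02
for sgn in(1,-1):
    m=(abs(P[:,0])<.013)&(P[:,1]*sgn>.03)&(P[:,1]*sgn<.052)
    q=P[m];h=np.histogram(q[:,2],bins=np.arange(-.14,.02,.005));print(sgn,[(round(e,3),int(n)) for e,n in zip(h[1],h[0])])
save(c,'w4.png');s=cap('scene');save(s,'s4.png',(190,150,330,250),5.5)
E
```

```text
[ 0.56438695 -0.07814638  0.02246137] 0.6027507812534875 [-0.47691954  0.15478655 -0.60789186]
1 [(np.float64(-0.14), 0), (np.float64(-0.135), 0), (np.float64(-0.13), 0), (np.float64(-0.125), 0), (np.float64(-0.12), 2), (np.float64(-0.115), 34), (np.float64(-0.11), 74), (np.float64(-0.105), 114), (np.float64(-0.1), 111), (np.float64(-0.095), 96), (np.float64(-0.09), 93), (np.float64(-0.085), 152), (np.float64(-0.08), 0), (np.float64(-0.075), 34), (np.float64(-0.07), 75), (np.float64(-0.065), 72), (np.float64(-0.06), 62), (np.float64(-0.055), 46), (np.float64(-0.05), 48), (np.float64(-0.045), 42), (np.float64(-0.04), 38), (np.float64(-0.035), 1), (np.float64(-0.03), 0), (np.float64(-0.025), 0), (np.float64(-0.02), 0), (np.float64(-0.015), 0), (np.float64(-0.01), 0), (np.float64(-0.005), 0), (np.float64(0.0), 632), (np.float64(0.005), 212), (np.float64(0.01), 0)]
-1 [(np.float64(-0.14), 0), (np.float64(-0.135), 0), (np.float64(-0.13), 0), (np.float64(-0.125), 0), (np.float64(-0.12), 2), (np.float64(-0.115), 3), (np.float64(-0.11), 7), (np.float64(-0.105), 49), (np.float64(-0.1), 51), (np.float64(-0.095), 54), (np.float64(-0.09), 51), (np.float64(-0.085), 16), (np.float64(-0.08), 0), (np.float64(-0.075), 31), (np.float64(-0.07), 62), (np.float64(-0.065), 55), (np.float64(-0.06), 35), (np.float64(-0.055), 36), (np.float64(-0.05), 27), (np.float64(-0.045), 24), (np.float64(-0.04), 22), (np.float64(-0.035), 0), (np.float64(-0.03), 0), (np.float64(-0.025), 0), (np.float64(-0.02), 0), (np.float64(-0.015), 0), (np.float64(-0.01), 0), (np.float64(-0.005), 0), (np.float64(0.0), 522), (np.float64(0.005), 187), (np.float64(0.01), 0)]
```

View pics/w4.png

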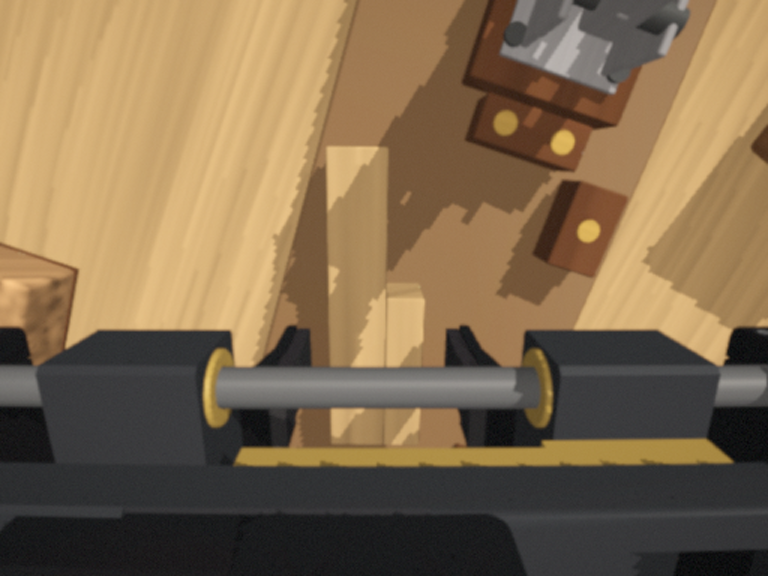

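View pics/s4.png

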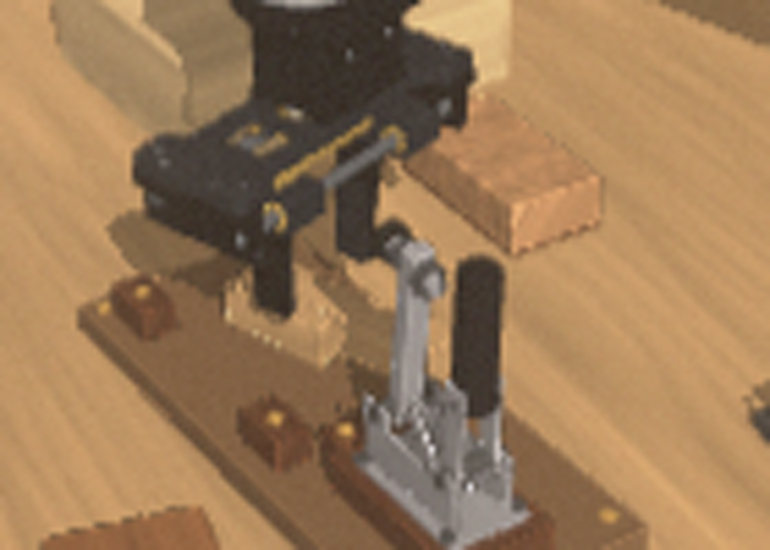

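Emit:
move_arm --moves '[{"hand": 70,"x": 0,"y": 0,"z": 0.4,"wx": 0,"wy": 0,"wz": 0},{"hand": 70,"x": 0,"y": 0,"z": 0.3,"wx": 0,"wy": 0,"wz": 0},{"hand": 70,"x": 0,"y": 0,"z": 0.3,"wx": 0,"wy": 0,"wz": 0},{"hand": 70,"x": 0,"y": 0,"z": 0.2,"wx": 0,"wy": 0,"wz": 0}]'

```text
time_s: 7.25
position: [0.5637, -0.0779, -0.0088]
tcp_rot: [[-0.397, 0.918, -0.002], [0.918, 0.397, 0.001], [0.001, -0.001, -1.0]]
force: [-0.0, 0.2, 0.6]
opening: 0.804
```

```bash
python3 - <<'E'
from h import *
s=cap('scene');save(s,'s5.png',(190,150,330,250),5.5);c=cap('wrist');save(c,'w5.png',(150,180,350,310),4)
print(bot.read_state()['force'],bot.read_state()['position'])
E
```

```text
[-0.36550729  0.21322473  0.31054958] [ 0.56355012 -0.07789119 -0.0087518 ]
```

View pics/s5.png

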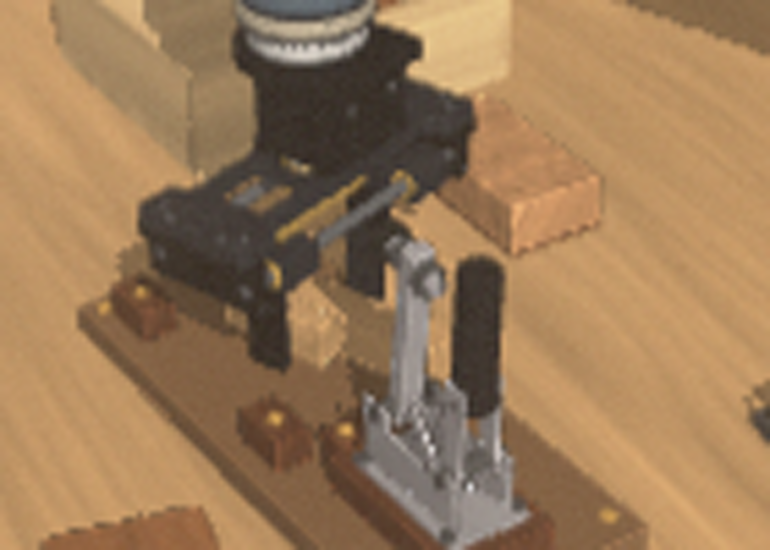

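View pics/w5.png

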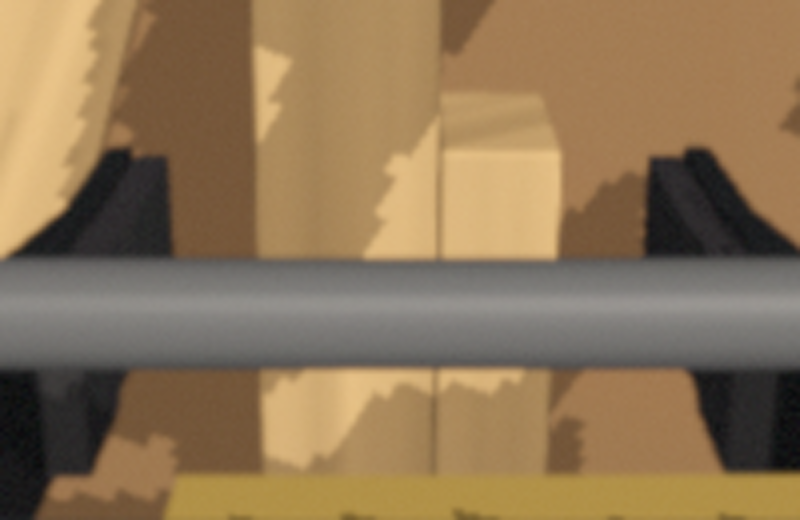

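The fingers now straddle the offcut on either side, so I'll grip it.

Emit:
move_arm --moves '[{"hand": 20,"x": 0,"y": 0,"z": 0,"wx": 0,"wy": 0,"wz": 0},{"hand": 20,"x": 0,"y": 0,"z": 0,"wx": 0,"wy": 0,"wz": 0},{"hand": 20,"x": 0,"y": 0,"z": 0,"wx": 0,"wy": 0,"wz": 0},{"hand": 20,"x": 0,"y": 0,"z": 0,"wx": 0,"wy": 0,"wz": 0},{"hand": 20,"x": 0,"y": 0,"z": 0,"wx": 0,"wy": 0,"wz": 0},{"hand": 20,"x": 0,"y": 0,"z": 0,"wx": 0,"wy": 0,"wz": 0},{"hand": 20,"x": 0,"y": 0,"z": 0,"wx": 0,"wy": 0,"wz": 0},{"hand": 20,"x": 0,"y": 0,"z": 0,"wx": 0,"wy": 0,"wz": 0},{"hand": 20,"x": 0,"y": 0,"z": 0,"wx": 0,"wy": 0,"wz": 0}]'

```text
time_s: 8.25
position: [0.5645, -0.0782, -0.0073]
tcp_rot: [[-0.397, 0.918, 0.0], [0.918, 0.397, -0.0], [-0.0, 0.0, -1.0]]
force: [-0.6, 0.2, 3.0]
opening: 0.454
```

Opening reads 0.454 × 87 = 39.5 mm, so the offcut is held. Next, to the bin.

Emit:
move_arm --moves '[{"hand": 20,"x": 0,"y": 0,"z": -1,"wx": 0,"wy": 0,"wz": 0},{"hand": 20,"x": 0,"y": 0,"z": -1,"wx": 0,"wy": 0,"wz": 0},{"hand": 20,"x": 0,"y": 0,"z": -1,"wx": 0,"wy": 0,"wz": 0},{"hand": 20,"x": 0,"y": 0,"z": -1,"wx": 0,"wy": 0,"wz": 0},{"hand": 20,"x": -0.9,"y": -0.9,"z": 0,"wx": 0,"wy": 0,"wz": 0},{"hand": 20,"x": -0.9,"y": -0.9,"z": 0,"wx": 0,"wy": 0,"wz": 0},{"hand": 20,"x": -0.9,"y": -0.9,"z": 0,"wx": 0,"wy": 0,"wz": 0},{"hand": 20,"x": -0.9,"y": -0.9,"z": 0,"wx": 0,"wy": 0,"wz": 0},{"hand": 20,"x": -0.9,"y": -0.9,"z": 0,"wx": 0,"wy": 0,"wz": 0},{"hand": 20,"x": -0.9,"y": -0.9,"z": 0,"wx": 0,"wy": 0,"wz": 0},{"hand": 20,"x": -0.9,"y": -0.9,"z": 0,"wx": 0,"wy": 0,"wz": 0},{"hand": 20,"x": -0.9,"y": -0.9,"z": 0,"wx": 0,"wy": 0,"wz": 0},{"hand": 20,"x": -0.9,"y": -0.9,"z": 0,"wx": 0,"wy": 0,"wz": 0},{"hand": 20,"x": -0.9,"y": -0.9,"z": 0,"wx": 0,"wy": 0,"wz": 0},{"hand": 20,"x": -0.8,"y": -0.9,"z": 0,"wx": 0,"wy": 0,"wz": 0},{"hand": 20,"x": 0,"y": -0.2,"z": 0,"wx": 0,"wy": 0,"wz": 0}]'

```text
time_s: 9.85
position: [0.429, -0.4073, 0.0922]
tcp_rot: [[-0.394, 0.919, 0.001], [0.919, 0.394, -0.003], [-0.003, -0.0, -1.0]]
force: [1.0, -0.1, -0.4]
opening: 0.456
```

```bash
python3 - <<'E'
from h import *
s=cap('scene');save(s,'s6.png');c=cap('top');save(c,'t6.png',(330,180,470,320),4)
print(bot.read_state()['force'],bot.read_state()['position'])
E
```

```text
[ 0.20649384  0.06960922 -0.51214797] [ 0.42880764 -0.40325161  0.09185705]
```

View pics/s6.png

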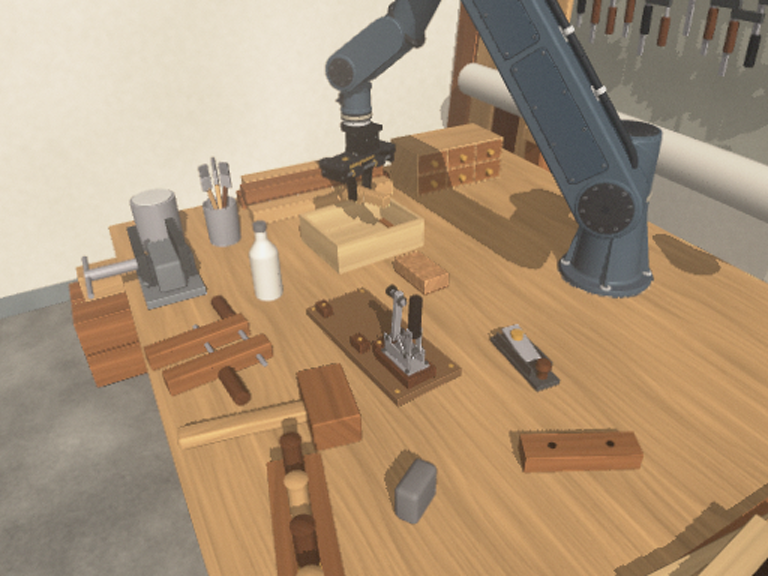

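View pics/t6.png

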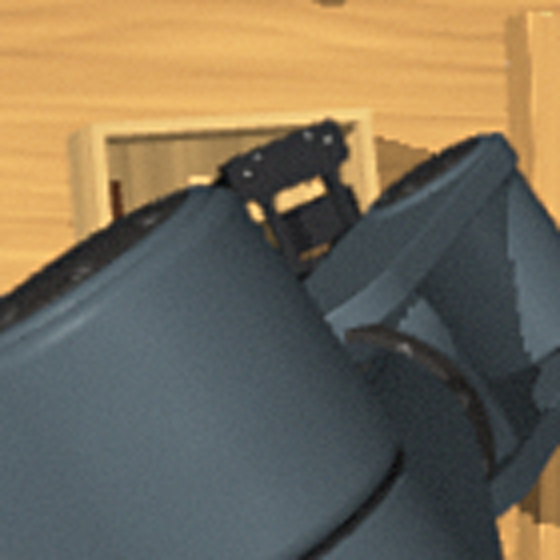

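The offcut is held over the bin (scene view, 360,195). Lowering and releasing.

Emit:
move_arm --moves '[{"hand": 20,"x": 0,"y": 0,"z": 0.9,"wx": 0,"wy": 0,"wz": 0},{"hand": 20,"x": 0,"y": 0,"z": 0.9,"wx": 0,"wy": 0,"wz": 0},{"hand": 20,"x": 0,"y": 0,"z": 0.9,"wx": 0,"wy": 0,"wz": 0},{"hand": 20,"x": 0,"y": 0,"z": 0.7,"wx": 0,"wy": 0,"wz": 0},{"hand": 20,"x": 0,"y": 0,"z": 0.3,"wx": 0,"wy": 0,"wz": 0},{"hand": 65,"x": 0,"y": 0,"z": 0,"wx": 0,"wy": 0,"wz": 0},{"hand": 65,"x": 0,"y": 0,"z": 0,"wx": 0,"wy": 0,"wz": 0},{"hand": 65,"x": 0,"y": 0,"z": 0,"wx": 0,"wy": 0,"wz": 0},{"hand": 65,"x": 0,"y": 0,"z": 0,"wx": 0,"wy": 0,"wz": 0},{"hand": 65,"x": 0,"y": 0,"z": 0,"wx": 0,"wy": 0,"wz": 0},{"hand": 65,"x": 0,"y": 0,"z": -0.5,"wx": 0,"wy": 0,"wz": 0},{"hand": 65,"x": 0,"y": 0,"z": -1,"wx": 0,"wy": 0,"wz": 0},{"hand": 65,"x": 0,"y": 0,"z": -1,"wx": 0,"wy": 0,"wz": 0},{"hand": 65,"x": 0,"y": 0,"z": -1,"wx": 0,"wy": 0,"wz": 0},{"hand": 65,"x": 0,"y": 0,"z": -1,"wx": 0,"wy": 0,"wz": 0},{"hand": 65,"x": 0,"y": 0,"z": -1,"wx": 0,"wy": 0,"wz": 0},{"hand": 65,"x": 0,"y": 0,"z": -1,"wx": 0,"wy": 0,"wz": 0}]'

```text
time_s: 11.65
position: [0.4297, -0.4031, 0.1646]
tcp_rot: [[-0.397, 0.918, 0.001], [0.918, 0.397, -0.001], [-0.001, 0.0, -1.0]]
force: [0.7, -0.1, -0.9]
opening: 0.739
```

```bash
python3 - <<'E'
from h import *
s=cap('scene');save(s,'s7.png',(180,100,320,200),5)
c=cap('wrist');save(c,'w7.png')
print(bot.read_state()['joint_positions'],bot.read_state()['position'],bot.read_state()['opening'])
E
```

```text
[-5.40216902e+01  2.88136574e+01  8.85851924e+01  9.69187648e-04
  6.20633985e+01 -7.74094551e+01] [ 0.43165105 -0.40563831  0.16729973] 0.750302702444332
```

View pics/s7.png

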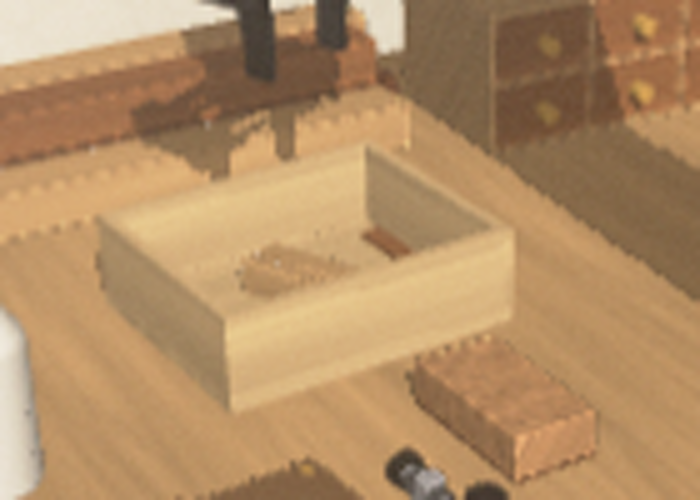

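View pics/w7.png

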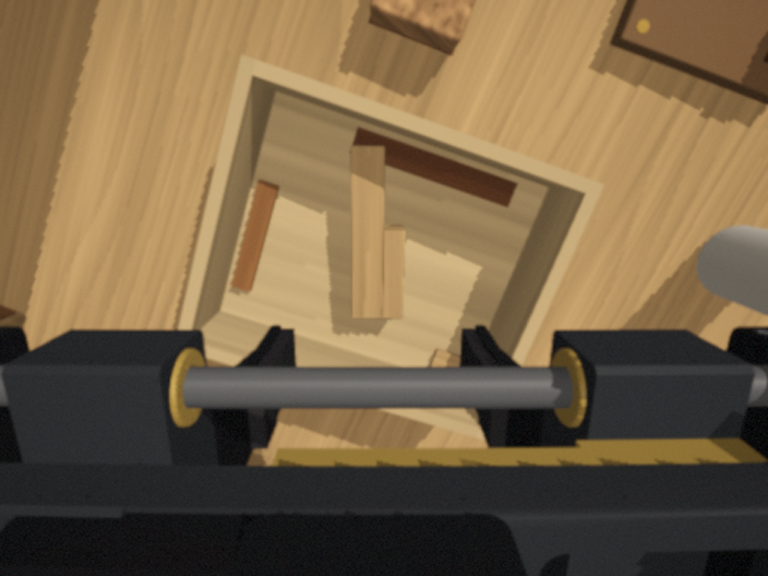

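The offcut lies in the bin, at (375,235) in the wrist view. Next I'll go over to the blank.

Emit:
move_arm --moves '[{"hand": 80,"x": 0.5,"y": 0.3,"z": -1,"wx": 0,"wy": 0,"wz": 0},{"hand": 80,"x": 0.9,"y": 0.5,"z": -1,"wx": 0,"wy": 0,"wz": 0},{"hand": 80,"x": 1,"y": 0.6,"z": -0.5,"wx": 0,"wy": 0,"wz": 0},{"hand": 80,"x": 1,"y": 0.6,"z": 0,"wx": 0,"wy": 0,"wz": 0},{"hand": 80,"x": 1,"y": 0.6,"z": 0,"wx": 0,"wy": 0,"wz": 0},{"hand": 80,"x": 1,"y": 0.6,"z": 0,"wx": 0,"wy": 0,"wz": 0},{"hand": 80,"x": 1,"y": 0.6,"z": 0,"wx": 0,"wy": 0,"wz": 0},{"hand": 80,"x": 1,"y": 0.6,"z": 0,"wx": 0,"wy": 0,"wz": 0},{"hand": 80,"x": 1,"y": 0.6,"z": 0,"wx": 0,"wy": 0,"wz": 0},{"hand": 80,"x": 1,"y": 0.6,"z": 0,"wx": 0,"wy": 0,"wz": 0},{"hand": 80,"x": 1,"y": 0.6,"z": 0,"wx": 0,"wy": 0,"wz": 0},{"hand": 80,"x": 1,"y": 0.6,"z": 0,"wx": 0,"wy": 0,"wz": 0},{"hand": 80,"x": 1,"y": 0.6,"z": 0,"wx": 0,"wy": 0,"wz": 0},{"hand": 80,"x": 1,"y": 0.6,"z": 0,"wx": 0,"wy": 0,"wz": 0},{"hand": 80,"x": 1,"y": 0.6,"z": 0,"wx": 0,"wy": 0,"wz": 0},{"hand": 80,"x": 1,"y": 0.6,"z": 0,"wx": 0,"wy": 0,"wz": 0},{"hand": 80,"x": 1,"y": 0.6,"z": 0,"wx": 0,"wy": 0,"wz": 0},{"hand": 80,"x": 1,"y": 0.6,"z": 0,"wx": 0,"wy": 0,"wz": 0},{"hand": 80,"x": 1,"y": 0.6,"z": 0,"wx": 0,"wy": 0,"wz": 0},{"hand": 80,"x": 1,"y": 0.6,"z": 0,"wx": 0,"wy": 0,"wz": 0}]'

```text
time_s: 13.75
position: [0.5029, 0.1581, 0.2246]
tcp_rot: [[-0.397, 0.918, -0.001], [0.918, 0.397, -0.0], [0.0, -0.001, -1.0]]
force: [1.6, -0.8, 0.3]
opening: 0.919
```

Emit:
move_arm --moves '[{"hand": 80,"x": 1,"y": 0.6,"z": 0,"wx": 0,"wy": 0,"wz": 0},{"hand": 80,"x": 1,"y": 0.6,"z": 0,"wx": 0,"wy": 0,"wz": 0},{"hand": 80,"x": 1,"y": 0.6,"z": 0,"wx": 0,"wy": 0,"wz": 0},{"hand": 80,"x": 1,"y": 0.6,"z": 0,"wx": 0,"wy": 0,"wz": 0},{"hand": 80,"x": 1,"y": 0.6,"z": 0,"wx": 0,"wy": 0,"wz": 0},{"hand": 80,"x": 0.9,"y": 0.6,"z": 0,"wx": 0,"wy": 0,"wz": 0},{"hand": 80,"x": 0.9,"y": 0.2,"z": 0,"wx": 0,"wy": 0,"wz": 0},{"hand": 80,"x": 0,"y": 0,"z": 0,"wx": 0,"wy": 0,"wz": -7.76},{"hand": 80,"x": 0,"y": 0,"z": 0,"wx": 0,"wy": 0,"wz": -7.76},{"hand": 80,"x": 0,"y": 0,"z": 0,"wx": 0,"wy": 0,"wz": -7.76},{"hand": 80,"x": 0,"y": 0,"z": 0,"wx": 0,"wy": 0,"wz": -7.76},{"hand": 80,"x": 0,"y": 0,"z": 0,"wx": 0,"wy": 0,"wz": -7.76},{"hand": 80,"x": 0,"y": 0,"z": 0,"wx": 0,"wy": 0,"wz": 0}]'

```text
time_s: 15.05
position: [0.5227, 0.3505, 0.2244]
tcp_rot: [[-0.884, 0.467, -0.001], [0.467, 0.884, -0.001], [0.001, -0.001, -1.0]]
force: [0.3, 0.0, -0.4]
opening: 0.924
```

```bash
python3 - <<'E'
from h import *
c=cap('wrist');save(c,'w8.png')
s=c['state'];print(s['joint_positions'],s['position'],s['opening'])
E
```

```text
[ 2.36838612e+01  2.84719151e+01  7.89495634e+01 -1.99626520e-03
  7.26587076e+01 -3.84847727e+01] [0.52265768 0.35045146 0.22437985] 0.9243415513529873
```

View pics/w8.png

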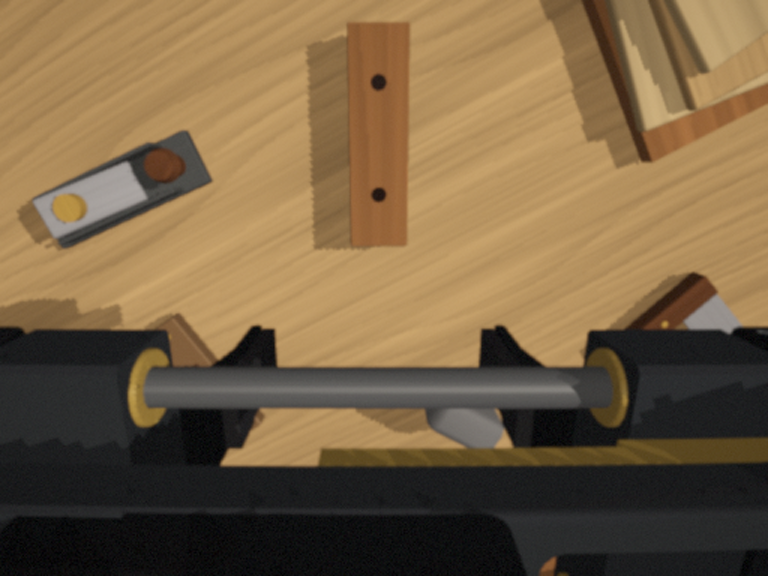

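```bash
python3 - <<'E'
from h import *
c=load('wrist');s=c['state'];cs=[(348,24),(409,24),(408,246),(352,246)]
W=np.array([atz(c,*cr(U,V,0,0,1.5),.032)[:2] for U,V in cs]);print(W)
m=W.mean(0);d=(W[0]+W[1]-W[2]-W[3])/2;print(m,np.linalg.norm(d),np.degrees(np.arctan2(d[1],d[0])),np.linalg.norm(W[0]-W[1]),np.linalg.norm(W[2]-W[3]))
print(dep(c,250,90),np.degrees(np.arctan2(s['tcp_rot'][1,1],s['tcp_rot'][0,1])))
print(s['tcp_rot'].T@(np.array([*m,-.0255])-s['position'])/.025)
E
```

```text
[[0.35452173 0.41328917]
 [0.37705138 0.45593031]
 [0.53535645 0.37473419]
 [0.5121675  0.33081544]]
[0.44477426 0.39369228] 0.177913426703063 152.61479842482566 0.04822709141643988 0.04966471674180997
[0.43899082 0.39291636 0.03086625] 62.16925722952232
[3.55403993 0.08629374 9.99811034]
```

Emit:
move_arm --moves '[{"hand": 82,"x": 0.8,"y": 0.1,"z": 0.9,"wx": 0,"wy": 0,"wz": 0},{"hand": 82,"x": 0.8,"y": 0,"z": 0.9,"wx": 0,"wy": 0,"wz": 0},{"hand": 82,"x": 0.8,"y": 0,"z": 0.9,"wx": 0,"wy": 0,"wz": 0},{"hand": 82,"x": 0.7,"y": 0,"z": 0.9,"wx": 0,"wy": 0,"wz": 0},{"hand": 82,"x": 0,"y": 0,"z": 0.9,"wx": 0,"wy": 0,"wz": 0},{"hand": 82,"x": 0,"y": 0,"z": 1,"wx": 0,"wy": 0,"wz": 0},{"hand": 82,"x": 0,"y": 0,"z": 1,"wx": 0,"wy": 0,"wz": 0},{"hand": 82,"x": 0,"y": 0,"z": 1,"wx": 0,"wy": 0,"wz": 0},{"hand": 82,"x": 0,"y": 0,"z": 0.9,"wx": 0,"wy": 0,"wz": 0},{"hand": 82,"x": 0,"y": 0,"z": 0.8,"wx": 0,"wy": 0,"wz": 0},{"hand": 82,"x": 0,"y": 0,"z": 0.5,"wx": 0,"wy": 0,"wz": 0},{"hand": 82,"x": 0,"y": 0,"z": 0.2,"wx": 0,"wy": 0,"wz": 0},{"hand": 30,"x": 0,"y": 0,"z": 0,"wx": 0,"wy": 0,"wz": 0},{"hand": 30,"x": 0,"y": 0,"z": 0,"wx": 0,"wy": 0,"wz": 0},{"hand": 30,"x": 0,"y": 0,"z": 0,"wx": 0,"wy": 0,"wz": 0},{"hand": 30,"x": 0,"y": 0,"z": 0,"wx": 0,"wy": 0,"wz": 0},{"hand": 30,"x": 0,"y": 0,"z": 0,"wx": 0,"wy": 0,"wz": 0},{"hand": 30,"x": 0,"y": 0,"z": 0,"wx": 0,"wy": 0,"wz": 0},{"hand": 30,"x": 0,"y": 0,"z": 0,"wx": 0,"wy": 0,"wz": 0},{"hand": 30,"x": 0,"y": 0,"z": 0,"wx": 0,"wy": 0,"wz": 0}]'

```text
time_s: 17.1
position: [0.4555, 0.3885, -0.0219]
tcp_rot: [[-0.885, 0.466, -0.001], [0.466, 0.885, -0.001], [0.0, -0.001, -1.0]]
force: [-1.5, -3.0, 5.6]
opening: 0.573
```

Emit:
move_arm --moves '[{"hand": 30,"x": 0,"y": 0,"z": 0,"wx": 0,"wy": 0,"wz": 0},{"hand": 30,"x": 0,"y": 0,"z": 0,"wx": 0,"wy": 0,"wz": 0}]'

```text
time_s: 17.3
position: [0.4555, 0.3885, -0.0219]
tcp_rot: [[-0.885, 0.466, -0.001], [0.466, 0.885, -0.001], [0.0, -0.001, -1.0]]
force: [-1.3, -2.3, 5.4]
opening: 0.573
```

Gripped at 49.9 mm. Lifting, turning square to the jig and carrying it over.

Emit:
move_arm --moves '[{"hand": 30,"x": 0,"y": 0,"z": -0.8,"wx": 0,"wy": 0,"wz": 0},{"hand": 30,"x": 0,"y": 0,"z": -1,"wx": 0,"wy": 0,"wz": 0},{"hand": 30,"x": 0,"y": 0,"z": -1,"wx": 0,"wy": 0,"wz": 8},{"hand": 30,"x": 0,"y": 0,"z": -1,"wx": 0,"wy": 0,"wz": 8},{"hand": 30,"x": 0,"y": 0,"z": -1,"wx": 0,"wy": 0,"wz": 8},{"hand": 30,"x": 0,"y": 0,"z": -1,"wx": 0,"wy": 0,"wz": 8},{"hand": 30,"x": 0,"y": 0,"z": -1,"wx": 0,"wy": 0,"wz": 8},{"hand": 30,"x": 0,"y": 0,"z": -1,"wx": 0,"wy": 0,"wz": 8},{"hand": 30,"x": 0,"y": 0,"z": -1,"wx": 0,"wy": 0,"wz": 8}]'

```text
time_s: 18.2
position: [0.4554, 0.3892, 0.1978]
tcp_rot: [[-0.102, 0.995, -0.001], [0.995, 0.102, 0.0], [0.0, -0.001, -1.0]]
force: [-1.4, 0.3, -1.7]
opening: 0.569
```

Emit:
move_arm --moves '[{"hand": 30,"x": -1,"y": 0.15,"z": 0,"wx": 0,"wy": 0,"wz": 0},{"hand": 30,"x": -1,"y": 0.15,"z": 0,"wx": 0,"wy": 0,"wz": 0},{"hand": 30,"x": -1,"y": 0.15,"z": 0,"wx": 0,"wy": 0,"wz": 0},{"hand": 30,"x": -1,"y": 0.15,"z": 0,"wx": 0,"wy": 0,"wz": 0},{"hand": 30,"x": -1,"y": 0.15,"z": 0,"wx": 0,"wy": 0,"wz": 0},{"hand": 30,"x": -1,"y": 0.15,"z": 0,"wx": 0,"wy": 0,"wz": 0},{"hand": 30,"x": -1,"y": 0.15,"z": 0,"wx": 0,"wy": 0,"wz": 0},{"hand": 30,"x": -1,"y": 0.15,"z": 0,"wx": 0,"wy": 0,"wz": 0},{"hand": 30,"x": -1,"y": 0.15,"z": 0,"wx": 0,"wy": 0,"wz": 0},{"hand": 30,"x": -1,"y": 0.15,"z": 0,"wx": 0,"wy": 0,"wz": 0},{"hand": 30,"x": -1,"y": 0.2,"z": 0,"wx": 0,"wy": 0,"wz": 0},{"hand": 30,"x": -1,"y": 0.2,"z": 0,"wx": 0,"wy": 0,"wz": 0},{"hand": 30,"x": -1,"y": 0.2,"z": 0,"wx": 0,"wy": 0,"wz": 0},{"hand": 30,"x": -1,"y": 0.2,"z": 0,"wx": 0,"wy": 0,"wz": 0},{"hand": 30,"x": -1,"y": 0.2,"z": 0,"wx": 0,"wy": 0,"wz": 0},{"hand": 30,"x": -1,"y": 0.2,"z": 0,"wx": 0,"wy": 0,"wz": 0},{"hand": 30,"x": -1,"y": 0.2,"z": 0,"wx": 0,"wy": 0,"wz": 0},{"hand": 30,"x": -1,"y": 0.2,"z": 0,"wx": 0,"wy": 0,"wz": 0},{"hand": 30,"x": -1,"y": 0.2,"z": 0,"wx": 0,"wy": 0,"wz": 0},{"hand": 30,"x": -0.9,"y": 0.2,"z": 0,"wx": 0,"wy": 0,"wz": 0}]'

```text
time_s: 20.2
position: [0.5967, -0.097, 0.1968]
tcp_rot: [[-0.107, 0.994, -0.0], [0.994, 0.107, 0.001], [0.001, -0.0, -1.0]]
force: [-0.0, 0.5, -2.2]
opening: 0.57
```

```bash
python3 - <<'E'
from h import *
vision.capture('top')
c=cap('wrist');save(c,'w9.png')
s=c['state'];print(s['joint_positions'],s['position'],s['opening'],s['force'],np.degrees(np.arctan2(s['tcp_rot'][1,1],s['tcp_rot'][0,1])))
c=cap('scene');save(c,'s9.png',(150,100,350,280),4)
E
```

```text
[-20.05140457  28.15205314  84.32001881  -0.15295633  67.30062928
 -26.03768676] [ 0.59869736 -0.10124701  0.19692387] 0.5738764458498243 [ 3.13287067 -3.03700886 -0.9113657 ] 6.045308753849663
```

View pics/w9.png

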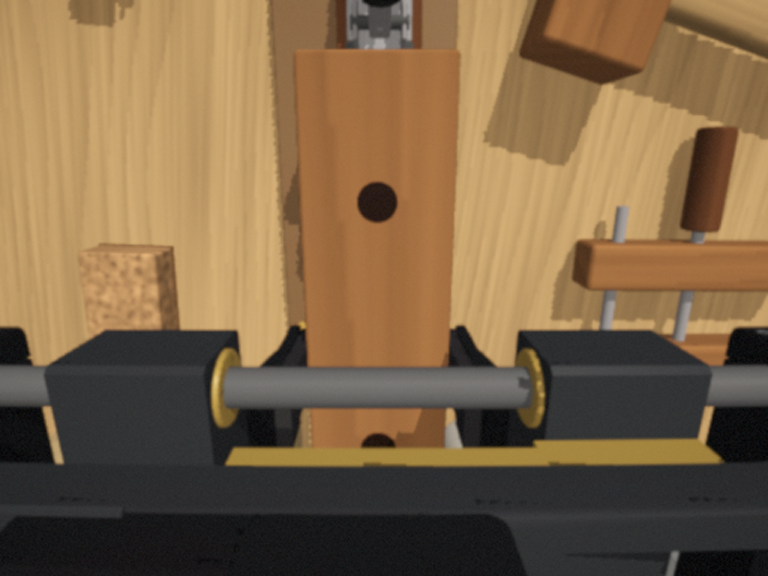

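View pics/s9.png

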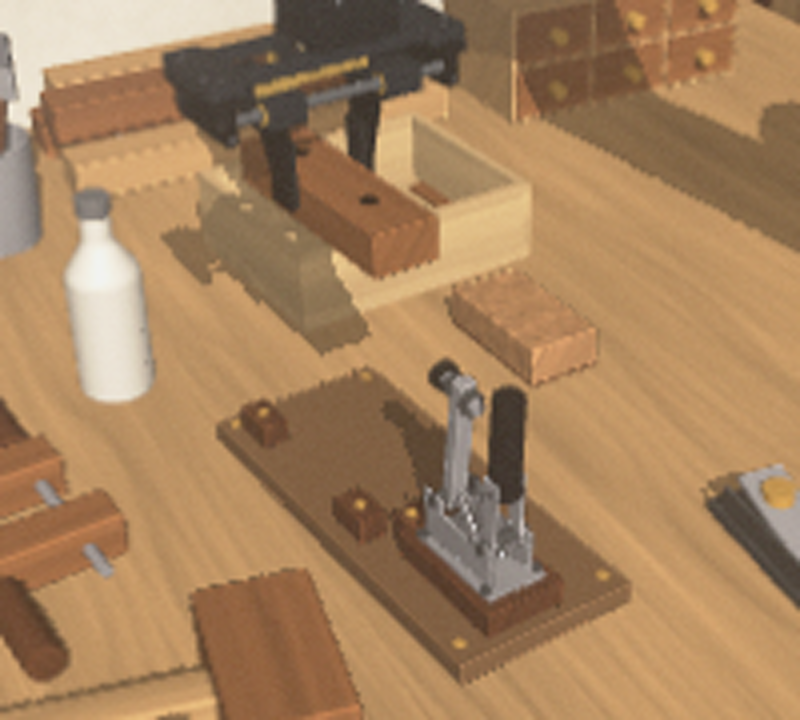

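```bash
python3 - <<'E'
from h import *
c=load('wrist');H=np.array(c['hand_eye'])
for U,V in [(297,50),(458,50),(306,330),(452,330)]:
    u,v=cr(U,V,0,0,1.5);r=H[:3,:3]@ray(c,u,v);print('tool@z',(H[:3,3]+r*((-.0539-H[2,3])/r[2])))
for U,V in [(320,70),(430,70),(330,300),(430,300)]:
    u,v=cr(U,V,0,0,1.5);print('dep',np.round(H[:3,:3]@(ray(c,u,v)*c['z_map'][int(v),int(u)])+H[:3,3],4))
print(bot.read_state()['position'],bot.read_state()['time_s'])
E
```

```text
tool@z [ 0.10353323 -0.02235559 -0.0539    ]
tool@z [ 0.10352275  0.02503804 -0.0539    ]
tool@z [ 0.01585886 -0.023231   -0.0539    ]
tool@z [ 0.01584846  0.02690191 -0.0539    ]
dep [ 0.0981 -0.0158 -0.0535]
dep [ 0.0981  0.017  -0.0536]
dep [ 0.0267 -0.0147 -0.0541]
dep [ 0.0266  0.019  -0.0539]
[ 0.59677411 -0.09719459  0.19674619] 20.35
```

Emit:
move_arm --moves '[{"hand": 30,"x": 0,"y": -0.1,"z": 0.8,"wx": 0,"wy": 0,"wz": 0},{"hand": 30,"x": 0,"y": 0,"z": 1,"wx": 0,"wy": 0,"wz": 0},{"hand": 30,"x": 0,"y": 0,"z": 1,"wx": 0,"wy": 0,"wz": 0},{"hand": 30,"x": 0,"y": 0,"z": 1,"wx": 0,"wy": 0,"wz": 0},{"hand": 30,"x": 0,"y": 0,"z": 1,"wx": 0,"wy": 0,"wz": 0},{"hand": 30,"x": 0,"y": 0,"z": 1,"wx": 0,"wy": 0,"wz": 0},{"hand": 30,"x": 0,"y": 0,"z": 0.8,"wx": 0,"wy": 0,"wz": 0},{"hand": 30,"x": 0,"y": 0,"z": 0.5,"wx": 0,"wy": 0,"wz": 0},{"hand": 30,"x": 0,"y": 0,"z": 0.2,"wx": 0,"wy": 0,"wz": 0},{"hand": 30,"x": 0,"y": 0,"z": 0,"wx": 0,"wy": 0,"wz": 0}]'

```text
time_s: 21.35
position: [0.5938, -0.0957, 0.0146]
tcp_rot: [[-0.108, 0.994, -0.001], [0.994, 0.108, 0.0], [0.001, -0.001, -1.0]]
force: [-0.6, 0.4, -2.2]
opening: 0.571
```

```bash
python3 - <<'E'
from h import *
c=cap('wrist');save(c,'w10.png')
s=c['state'];print(s['position'],s['opening'],s['force'],s['time_s'],np.degrees(np.arctan2(s['tcp_rot'][1,1],s['tcp_rot'][0,1])))
c=cap('scene');save(c,'s10.png',(180,150,320,280),5)
E
```

```text
[ 0.59375909 -0.0957262   0.01461537] 0.571073477300784 [-0.62778302  0.36260856 -2.22474534] 21.35 6.209253560483913
```

View pics/w10.png

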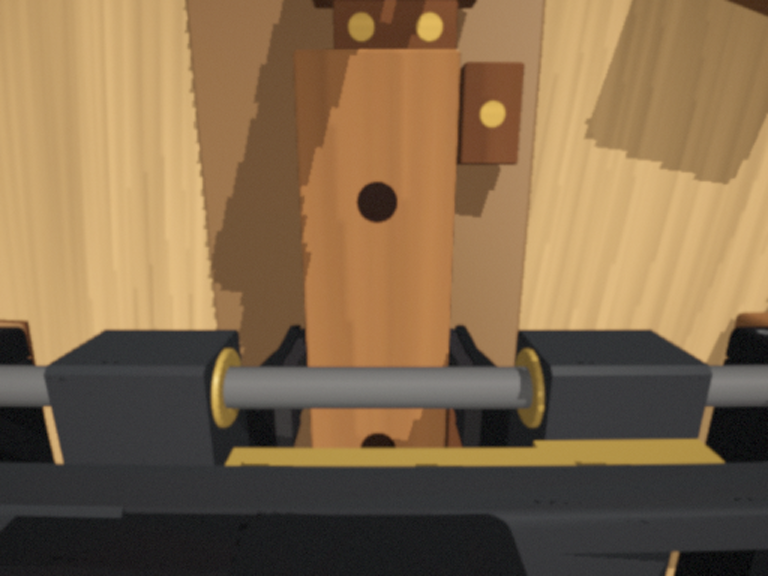

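View pics/s10.png

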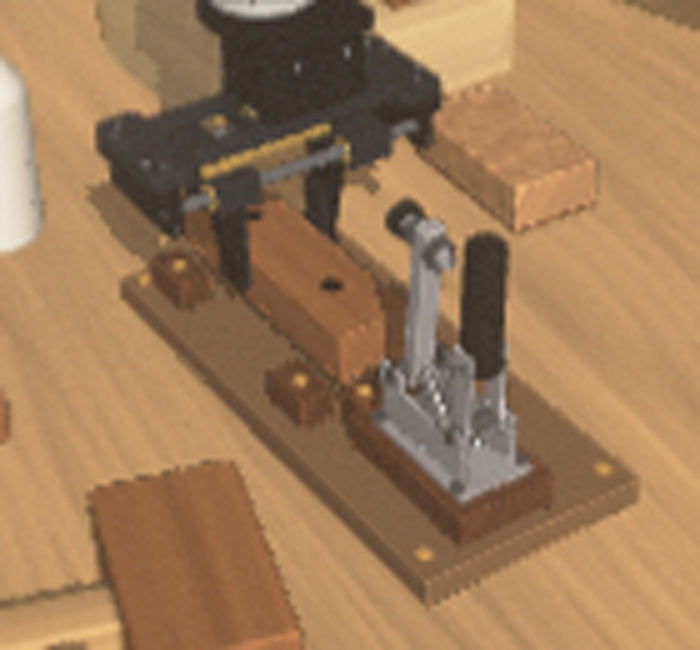

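```bash
python3 - <<'E'
from h import *
c=load('wrist');save(c,'w10c.png',(190,0,370,125),4.4);H=np.array(c['hand_eye'])
def tl(U,V,z,s=1.5,u0=0,v0=0):
    u,v=cr(U,V,u0,v0,s);r=H[:3,:3]@ray(c,u,v);return np.round(H[:3,3]+r*((z-H[2,3])/r[2]),4)
for p in [(467,63),(523,63),(517,163),(460,163)]:print(tl(*p,-.0234))
for p in [(190,0),(215,300),(546,0),(520,330)]:print('board',tl(*p,-.0034))
E
```

```text
[ 0.1062  0.0335 -0.0234]
[ 0.1064  0.0537 -0.0234]
[ 0.0714  0.0541 -0.0234]
[ 0.0714  0.0325 -0.0234]
board [ 0.1335 -0.0719 -0.0034]
board [ 0.0111 -0.073  -0.0034]
board [ 0.1334  0.0671 -0.0034]
board [-0.0035  0.0676 -0.0034]
```

View pics/w10c.png

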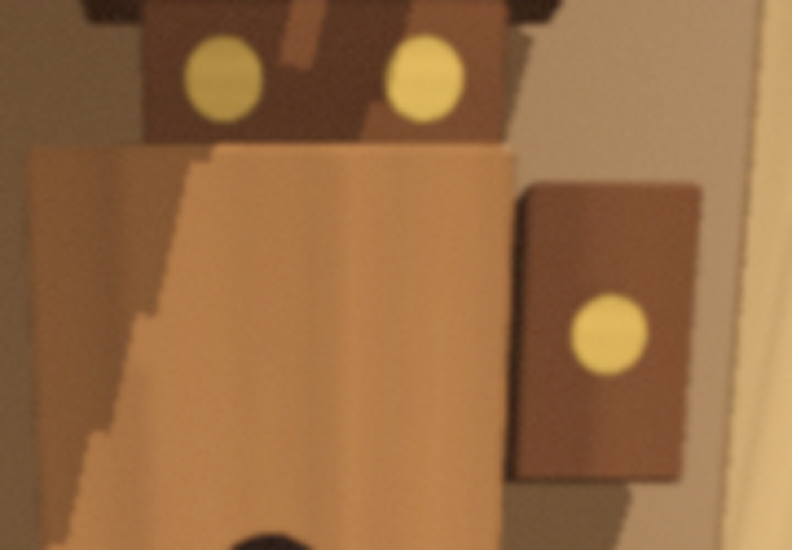

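The side stop's face is at about (463,115), 6–7 mm from the blank. The end stop is 5 mm away and the blank is square. I'll lower to just above the board, slide onto the stops and check the force.

Emit:
move_arm --moves '[{"hand": 30,"x": 0,"y": 0,"z": 0.3,"wx": 0,"wy": 0,"wz": 0},{"hand": 30,"x": 0,"y": 0,"z": 0.3,"wx": 0,"wy": 0,"wz": 0},{"hand": 30,"x": 0,"y": 0,"z": 0.1,"wx": 0,"wy": 0,"wz": 0},{"hand": 30,"x": 0,"y": 0,"z": 0,"wx": 0,"wy": 0,"wz": 0},{"hand": 30,"x": 0,"y": 0,"z": 0,"wx": 0,"wy": 0,"wz": 0}]'

```text
time_s: 21.95
position: [0.594, -0.0963, -0.0027]
tcp_rot: [[-0.108, 0.994, -0.0], [0.994, 0.108, 0.0], [0.0, -0.0, -1.0]]
force: [-0.8, -0.1, -2.3]
opening: 0.573
```

Emit:
move_arm --moves '[{"hand": 30,"x": 0,"y": 0,"z": 0.06,"wx": 0,"wy": 0,"wz": 0},{"hand": 30,"x": 0,"y": 0.1,"z": 0,"wx": 0,"wy": 0,"wz": 0},{"hand": 30,"x": 0,"y": 0.1,"z": 0,"wx": 0,"wy": 0,"wz": 0},{"hand": 30,"x": 0,"y": 0.06,"z": 0,"wx": 0,"wy": 0,"wz": 0},{"hand": 30,"x": 0,"y": 0,"z": 0,"wx": 0,"wy": 0,"wz": 0},{"hand": 30,"x": 0,"y": 0,"z": 0,"wx": 0,"wy": 0,"wz": 0}]'

```text
time_s: 22.55
position: [0.5999, -0.0956, -0.0039]
tcp_rot: [[-0.108, 0.994, -0.001], [0.994, 0.108, 0.0], [0.0, -0.001, -1.0]]
force: [-3.3, -0.1, 1.7]
opening: 0.574
```

Emit:
move_arm --moves '[{"hand": 30,"x": 0,"y": 0.06,"z": 0,"wx": 0,"wy": 0,"wz": 0},{"hand": 30,"x": 0,"y": 0.06,"z": 0,"wx": 0,"wy": 0,"wz": 0},{"hand": 30,"x": 0,"y": 0,"z": 0,"wx": 0,"wy": 0,"wz": 0}]'

```text
time_s: 22.85
position: [0.5998, -0.0955, -0.0038]
tcp_rot: [[-0.108, 0.994, -0.007], [0.994, 0.108, 0.0], [0.001, -0.007, -1.0]]
force: [-8.7, -2.9, 7.3]
opening: 0.571
```

Side stops are in contact (force rising, position fixed). Next the end stop.

Emit:
move_arm --moves '[{"hand": 30,"x": 0.1,"y": 0,"z": 0,"wx": 0,"wy": 0,"wz": 0},{"hand": 30,"x": 0.1,"y": 0,"z": 0,"wx": 0,"wy": 0,"wz": 0},{"hand": 30,"x": 0.1,"y": 0,"z": 0,"wx": 0,"wy": 0,"wz": 0},{"hand": 30,"x": 0.05,"y": 0,"z": 0,"wx": 0,"wy": 0,"wz": 0},{"hand": 30,"x": 0,"y": 0,"z": 0,"wx": 0,"wy": 0,"wz": 0}]'

```text
time_s: 23.35
position: [0.5993, -0.0904, -0.0038]
tcp_rot: [[-0.109, 0.994, -0.006], [0.994, 0.109, -0.004], [-0.004, -0.007, -1.0]]
force: [-10.1, -12.8, 4.3]
opening: 0.571
```

```bash
python3 - <<'E'
from h import *
c=cap('wrist');save(c,'w11.png',(170,0,370,150),4)
s=c['state'];print(s['position'],s['force'],s['time_s'])
E
```

```text
[ 0.59928478 -0.09042548 -0.00384596] [-10.12223539 -12.78920537   4.30141213] 23.35
```

View pics/w11.png

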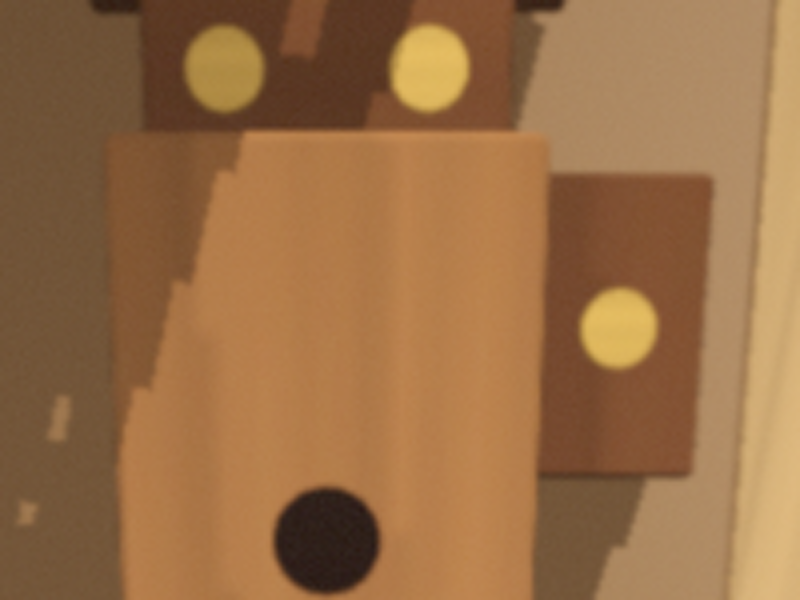

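Both stops are in contact. Releasing, lifting and checking.

Emit:
move_arm --moves '[{"hand": 64,"x": 0,"y": 0,"z": 0,"wx": 0,"wy": 0,"wz": 0},{"hand": 64,"x": 0,"y": 0,"z": 0,"wx": 0,"wy": 0,"wz": 0},{"hand": 64,"x": 0,"y": -0.06,"z": 0,"wx": 0,"wy": 0,"wz": 0},{"hand": 64,"x": 0,"y": -0.05,"z": 0,"wx": 0,"wy": 0,"wz": 0},{"hand": 64,"x": -0.1,"y": 0,"z": 0,"wx": 0,"wy": 0,"wz": 0},{"hand": 64,"x": -0.1,"y": 0,"z": -0.5,"wx": 0,"wy": 0,"wz": 0},{"hand": 64,"x": -0.5,"y": 0,"z": -1,"wx": 0,"wy": 0,"wz": 0},{"hand": 64,"x": -1,"y": 0,"z": -1,"wx": 0,"wy": 0,"wz": 0},{"hand": 64,"x": -1,"y": 0,"z": -1,"wx": 0,"wy": 0,"wz": 0},{"hand": 64,"x": -1,"y": 0,"z": -1,"wx": 0,"wy": 0,"wz": 0},{"hand": 64,"x": -1,"y": 0,"z": -1,"wx": 0,"wy": 0,"wz": 0},{"hand": 64,"x": 0,"y": 0,"z": -1,"wx": 0,"wy": 0,"wz": 0},{"hand": 64,"x": 0,"y": 0,"z": 0,"wx": 0,"wy": 0,"wz": 0}]'

```text
time_s: 24.7
position: [0.6154, -0.2062, 0.1636]
tcp_rot: [[-0.106, 0.994, 0.009], [0.994, 0.106, -0.005], [-0.005, 0.008, -1.0]]
force: [0.5, 0.7, -0.1]
opening: 0.737
```

```bash
python3 - <<'E'
from h import *
c=cap('wrist');save(c,'w12.png')
s=c['state'];print(s['position'],s['force'],s['time_s'])
c=cap('scene');save(c,'s12.png',(180,150,320,280),5)
E
```

```text
[ 0.61540239 -0.20620391  0.16361345] [ 0.50809411  0.6547535  -0.1335605 ] 24.7
```

View pics/w12.png

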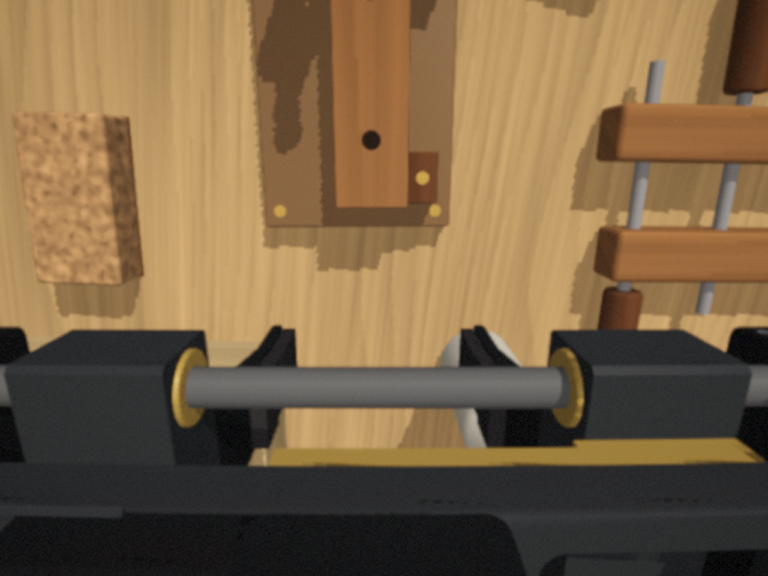

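View pics/s12.png

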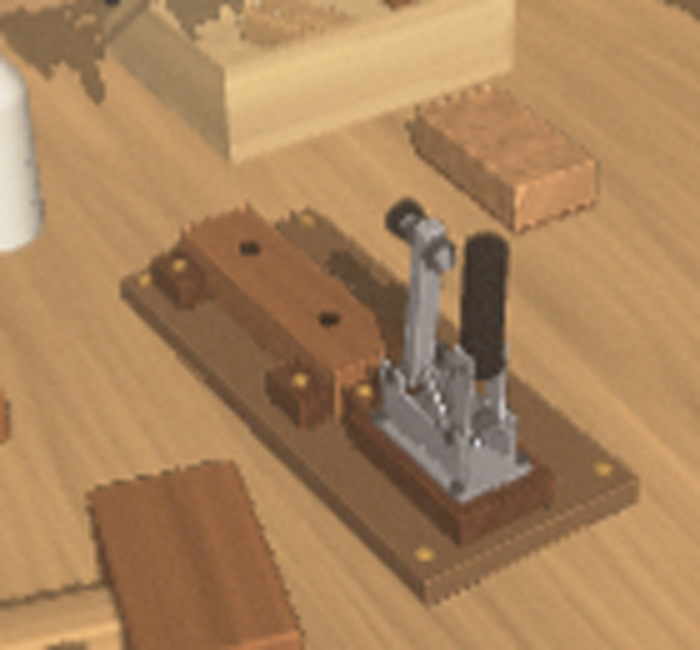

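```bash
python3 - <<'E'
from h import *
c=load('wrist');save(c,'w12c.png',(160,60,310,160),5.2)
c=cap('top');save(c,'t12.png',(170,150,330,250),5)
E
```

```text
(no output)
```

View pics/w12c.png

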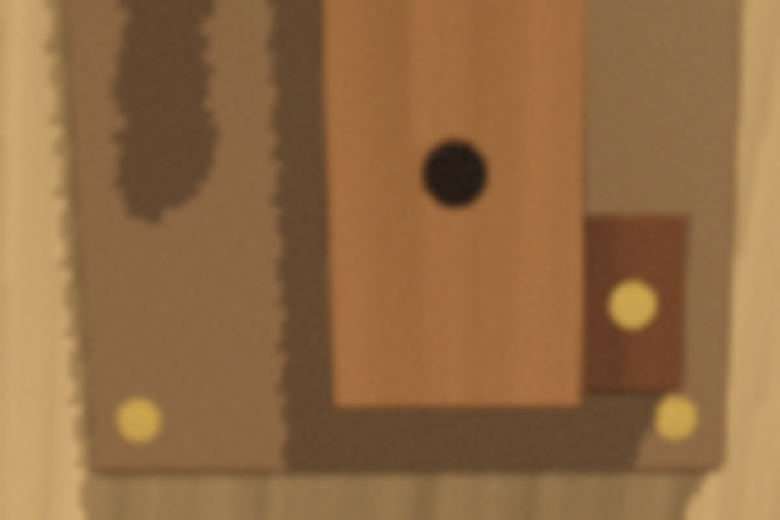

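View pics/t12.png

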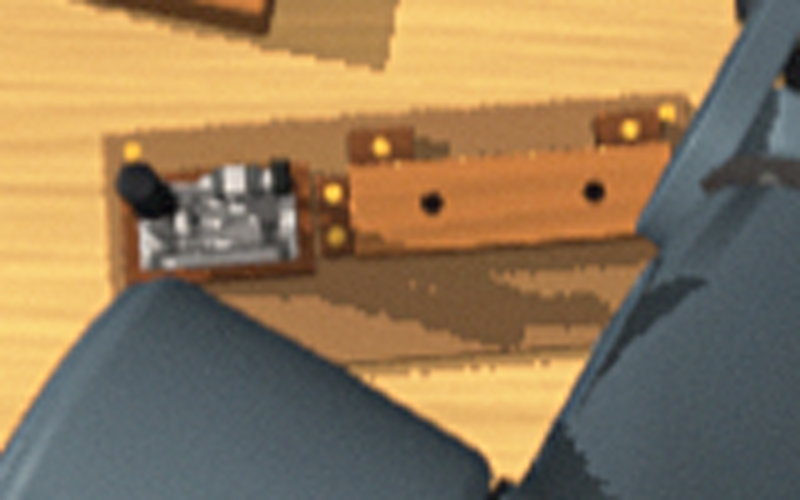

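```bash
python3 - <<'E'
from h import *
c=load('wrist');a=np.radians(6.2);R=np.array([[np.cos(a),-np.sin(a)],[np.sin(a),np.cos(a)]])
J=lambda U,V,z:np.round(R.T@atz(c,*cr(U,V,160,60,5.2),z)[:2]*1000,1)
b=J(90,470,.018);print('board end L',b,'R',J(725,470,.018))
print('stop',J(686,216,.038),J(683,391,.038),'blank end',J(332,405,.05),J(582,405,.05),'blank far',J(583,0,.05),J(323,0,.05))
E
```

```text
board end L [ 505.9 -246.3] R [ 647.1 -246.8]
stop [ 633.9 -192.8] [ 634.4 -227.6] blank end [ 562.8 -229.2] [ 612.6 -229.3] blank far [ 611.7 -154. ] [ 563. -154.]
```

Numbers agree: the blank's end is at jig y ≈ −89.8 mm and its side coincides with the stop face. Next, above the clamp handle.

Emit:
move_arm --moves '[{"hand": 64,"x": 0.4,"y": 0,"z": -1,"wx": 0,"wy": 0,"wz": 0},{"hand": 64,"x": 0.9,"y": 0,"z": -1,"wx": 0,"wy": 0,"wz": 0},{"hand": 64,"x": 1,"y": 0,"z": -0.4,"wx": 0,"wy": 0,"wz": 0},{"hand": 64,"x": 1,"y": 0,"z": 0,"wx": 0,"wy": 0,"wz": 0},{"hand": 64,"x": 1,"y": 0,"z": 0,"wx": 0,"wy": 0,"wz": 0},{"hand": 64,"x": 1,"y": 0,"z": 0,"wx": 0,"wy": 0,"wz": 0},{"hand": 64,"x": 1,"y": 0,"z": 0,"wx": 0,"wy": 0,"wz": 0},{"hand": 64,"x": 1,"y": 0,"z": 0,"wx": 0,"wy": 0,"wz": 0},{"hand": 64,"x": 1,"y": 0,"z": 0,"wx": 0,"wy": 0,"wz": 0},{"hand": 64,"x": 1,"y": 0,"z": 0,"wx": 0,"wy": 0,"wz": 0},{"hand": 64,"x": 1,"y": 0,"z": 0,"wx": 0,"wy": 0,"wz": 0},{"hand": 64,"x": 1,"y": 0,"z": 0,"wx": 0,"wy": 0,"wz": 0},{"hand": 64,"x": 1,"y": -0.1,"z": 0,"wx": 0,"wy": 0,"wz": 0},{"hand": 64,"x": 0.6,"y": -0.1,"z": 0,"wx": 0,"wy": 0,"wz": 0},{"hand": 64,"x": 0,"y": 0,"z": 0,"wx": 0,"wy": 0,"wz": 0},{"hand": 64,"x": 0,"y": 0,"z": 0,"wx": 0,"wy": 0,"wz": 0}]'

```text
time_s: 26.45
position: [0.5724, 0.1162, 0.2179]
tcp_rot: [[-0.109, 0.994, -0.001], [0.994, 0.109, -0.001], [-0.001, -0.001, -1.0]]
force: [-0.4, -0.4, 1.6]
opening: 0.735
```

```bash
python3 - <<'E'
from h import *
s=bot.read_state();print(s['position'],s['tcp_rot'],s['time_s'])
c=cap('scene');save(c,'s13.png',(180,110,340,280),4)
a=np.radians(6.2);g=np.array([.598-.1932*np.sin(a),-.077+.1932*np.cos(a),.110]);print(s['tcp_rot'].T@(g-s['position'])/.025)
E
```

```text
[0.57238919 0.11617776 0.21788506] [[-1.08706176e-01  9.94073501e-01 -9.17571923e-04]
 [ 9.94073676e-01  1.08705450e-01 -8.07221347e-04]
 [-7.02692281e-04 -9.99884041e-04 -9.99999253e-01]] 26.45
[-0.06165079  0.1881865   4.31526081]
```

View pics/s13.png

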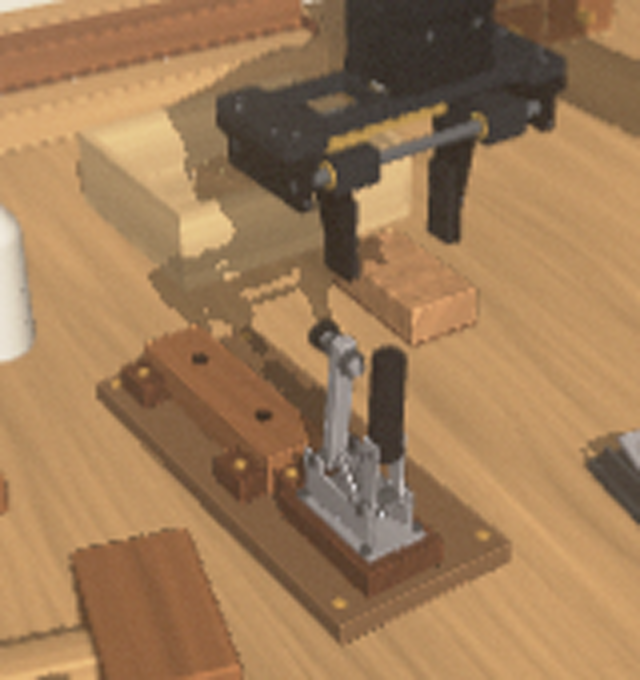

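Emit:
move_arm --moves '[{"hand": 64,"x": -0.05,"y": 0.2,"z": 0.6,"wx": 0,"wy": 0,"wz": 0},{"hand": 64,"x": 0,"y": 0,"z": 0.8,"wx": 0,"wy": 0,"wz": 0},{"hand": 64,"x": 0,"y": 0,"z": 0.8,"wx": 0,"wy": 0,"wz": 0},{"hand": 64,"x": 0,"y": 0,"z": 0.8,"wx": 0,"wy": 0,"wz": 0},{"hand": 64,"x": 0,"y": 0,"z": 0.8,"wx": 0,"wy": 0,"wz": 0},{"hand": 50,"x": 0,"y": 0,"z": 0.5,"wx": 0,"wy": 0,"wz": 0},{"hand": 40,"x": 0,"y": 0,"z": 0,"wx": 0,"wy": 0,"wz": 0},{"hand": 32,"x": 0,"y": 0,"z": 0,"wx": 0,"wy": 0,"wz": 0},{"hand": 32,"x": 0,"y": 0,"z": 0,"wx": 0,"wy": 0,"wz": 0},{"hand": 32,"x": 0,"y": 0,"z": 0,"wx": 0,"wy": 0,"wz": 0},{"hand": 32,"x": 0,"y": 0,"z": 0,"wx": 0,"wy": 0,"wz": 0},{"hand": 32,"x": 0,"y": 0,"z": 0,"wx": 0,"wy": 0,"wz": 0}]'

```text
time_s: 27.7
position: [0.5781, 0.1158, 0.1115]
tcp_rot: [[-0.108, 0.994, 0.001], [0.994, 0.108, -0.0], [-0.0, 0.001, -1.0]]
force: [-0.4, 0.5, 0.4]
opening: 0.372
```

```bash
python3 - <<'E'
from h import *
s=bot.read_state();print(s['position'],s['force'],s['opening']*87)
c=cap('scene');save(c,'s14.png',(210,140,310,260),6)
c=cap('wrist');save(c,'w14.png',)
E
```

```text
[0.5780838  0.11578827 0.11152988] [-0.38005943  0.45161692  0.41869056] 32.34368131172857
```

View pics/s14.png

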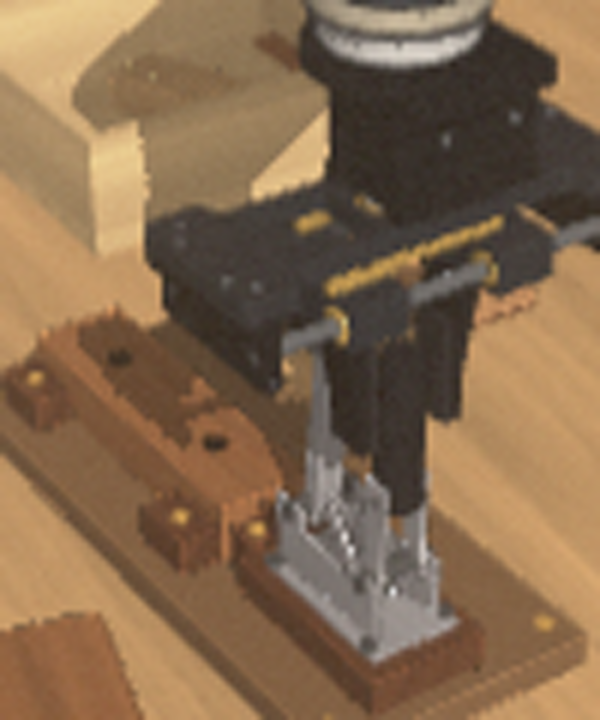

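View pics/w14.png

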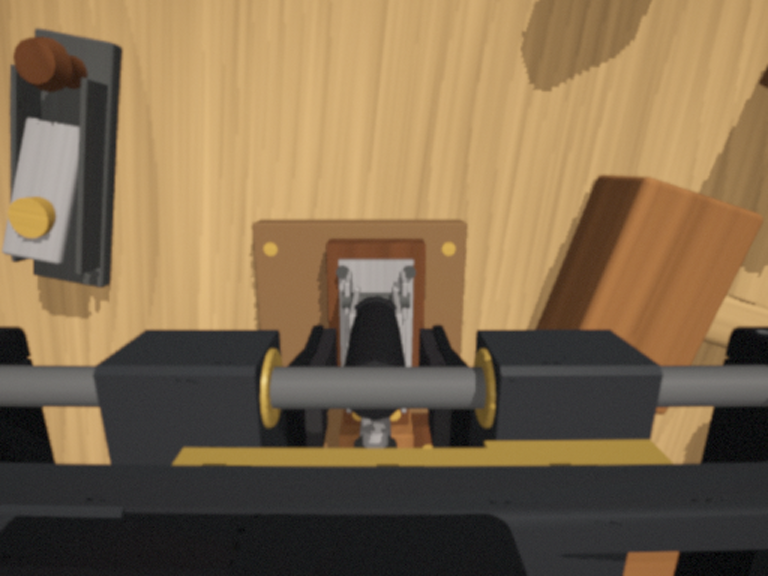

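Emit:
move_arm --moves '[{"hand": 12,"x": 0,"y": 0,"z": 0,"wx": 0,"wy": 0,"wz": 0},{"hand": 12,"x": 0,"y": 0,"z": 0,"wx": 0,"wy": 0,"wz": 0},{"hand": 12,"x": 0,"y": 0,"z": 0,"wx": 0,"wy": 0,"wz": 0},{"hand": 12,"x": 0,"y": 0,"z": 0,"wx": 0,"wy": 0,"wz": 0},{"hand": 12,"x": 0,"y": 0,"z": 0,"wx": 0,"wy": 0,"wz": 0}]'

```text
time_s: 28.3
position: [0.5769, 0.1156, 0.1109]
tcp_rot: [[-0.108, 0.994, -0.002], [0.994, 0.108, -0.0], [0.0, -0.002, -1.0]]
force: [-3.2, 0.4, 2.3]
opening: 0.244
```

The grip is held (21.2 mm). Swinging the handle along its arc.

Emit:
move_arm --moves '[{"hand": 12,"x": 0.34,"y": 0,"z": 0.03,"wx": 0,"wy": 0,"wz": 0},{"hand": 12,"x": 0.34,"y": 0,"z": 0.06,"wx": 0,"wy": 0,"wz": 0},{"hand": 12,"x": 0.33,"y": 0,"z": 0.09,"wx": 0,"wy": 0,"wz": 0},{"hand": 12,"x": 0.32,"y": 0,"z": 0.12,"wx": 0,"wy": 0,"wz": 0},{"hand": 12,"x": 0.31,"y": 0,"z": 0.15,"wx": 0,"wy": 0,"wz": 0},{"hand": 12,"x": 0.29,"y": 0,"z": 0.17,"wx": 0,"wy": 0,"wz": 0},{"hand": 12,"x": 0.28,"y": 0,"z": 0.2,"wx": 0,"wy": 0,"wz": 0},{"hand": 12,"x": 0.26,"y": 0,"z": 0.22,"wx": 0,"wy": 0,"wz": 0},{"hand": 12,"x": 0,"y": 0,"z": 0,"wx": 0,"wy": 0,"wz": 0}]'

```text
time_s: 29.2
position: [0.57, 0.1781, 0.0845]
tcp_rot: [[-0.108, 0.994, -0.002], [0.994, 0.108, 0.001], [0.001, -0.002, -1.0]]
force: [-4.2, 1.4, 1.4]
opening: 0.244
```

```bash
python3 - <<'E'
from h import *
s=bot.read_state();print(s['position'],s['force'],s['opening']*87,s['time_s'])
c=cap('scene');save(c,'s15.png',(180,140,340,270),5)
a=np.radians(6.2);g=np.array([.598-(.19+.094*np.sin(.759))*np.sin(a),-.077+(.19+.094*np.sin(.759))*np.cos(a),.07+.094*np.cos(.759)-.054]);print(s['tcp_rot'].T@(g-s['position'])/.025)
E
```

```text
[0.57004285 0.17812768 0.08446349] [-4.15252495  1.40470909  1.37208483] 21.242084936662497 29.2
[-0.07858583  0.00958895  0.01048402]
```

View pics/s15.png

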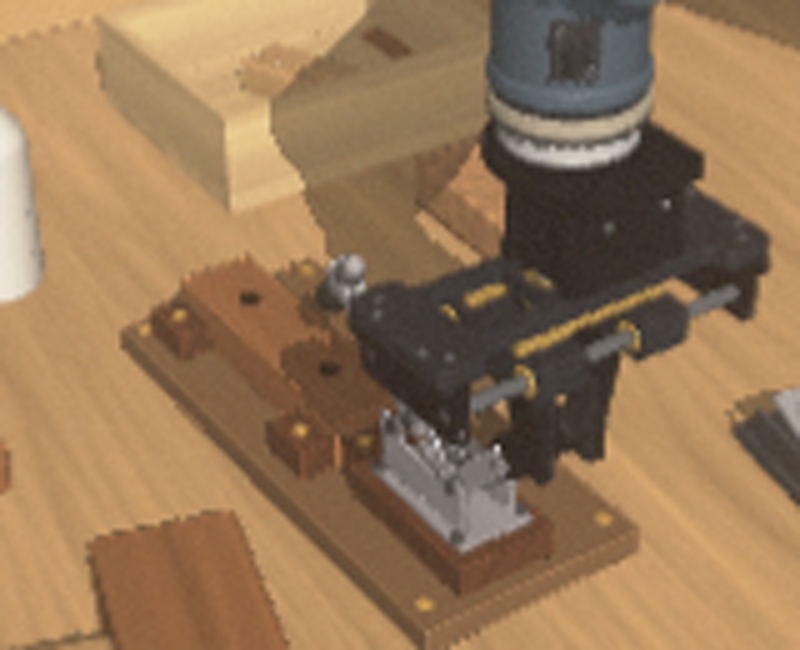

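The handle is about half way and the clamp arm is swinging over. Continuing.

Emit:
move_arm --moves '[{"hand": 12,"x": 0.22,"y": 0,"z": 0.25,"wx": 0,"wy": 0,"wz": 0},{"hand": 12,"x": 0.2,"y": 0,"z": 0.27,"wx": 0,"wy": 0,"wz": 0},{"hand": 12,"x": 0.18,"y": 0,"z": 0.28,"wx": 0,"wy": 0,"wz": 0},{"hand": 12,"x": 0.16,"y": 0,"z": 0.3,"wx": 0,"wy": 0,"wz": 0},{"hand": 12,"x": 0.13,"y": 0,"z": 0.32,"wx": 0,"wy": 0,"wz": 0},{"hand": 12,"x": 0.1,"y": 0,"z": 0.33,"wx": 0,"wy": 0,"wz": 0},{"hand": 12,"x": 0.07,"y": 0,"z": 0.33,"wx": 0,"wy": 0,"wz": 0},{"hand": 12,"x": 0.04,"y": 0,"z": 0.34,"wx": 0,"wy": 0,"wz": 0},{"hand": 12,"x": 0,"y": 0,"z": 0.1,"wx": 0,"wy": 0,"wz": 0},{"hand": 12,"x": 0,"y": 0,"z": 0,"wx": 0,"wy": 0,"wz": 0},{"hand": 12,"x": 0,"y": 0,"z": 0,"wx": 0,"wy": 0,"wz": 0}]'

```text
time_s: 30.35
position: [0.5671, 0.206, 0.0228]
tcp_rot: [[-0.107, 0.994, -0.002], [0.994, 0.107, 0.002], [0.002, -0.001, -1.0]]
force: [-4.8, 5.1, 8.4]
opening: 0.243
```

```bash
python3 - <<'E'
from h import *
s=bot.read_state();print(s['position'],s['force'],s['opening']*87,s['time_s'])
c=cap('scene');save(c,'s16.png',(180,140,340,270),5)
E
```

```text
[0.56706706 0.20603708 0.0228216 ] [-4.76597159  5.08313069  8.44582648] 21.174043998371875 30.35
```

View pics/s16.png

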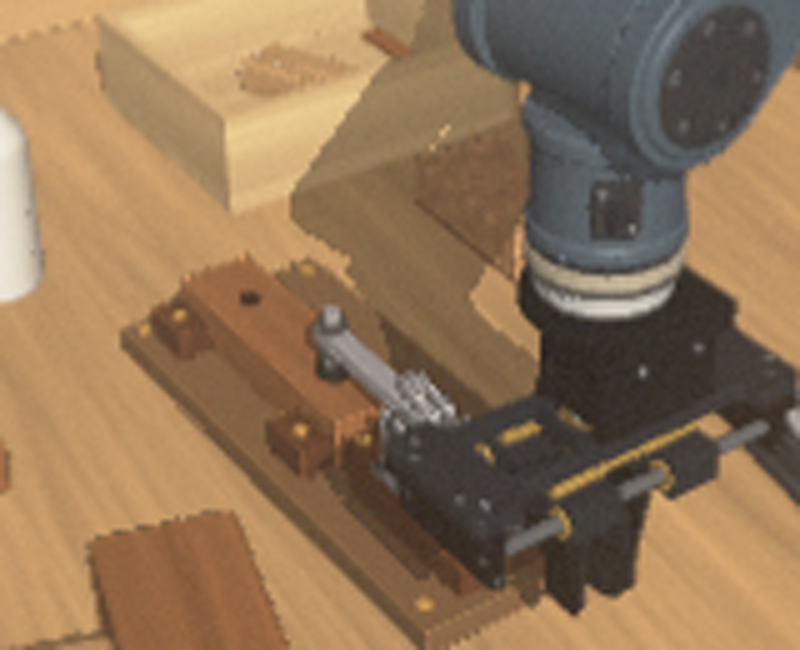

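Emit:
move_arm --moves '[{"hand": 12,"x": 0,"y": 0,"z": 0.12,"wx": 0,"wy": 0,"wz": 0},{"hand": 12,"x": 0,"y": 0,"z": 0.12,"wx": 0,"wy": 0,"wz": 0},{"hand": 12,"x": 0,"y": 0,"z": 0,"wx": 0,"wy": 0,"wz": 0},{"hand": 12,"x": 0,"y": 0,"z": 0,"wx": 0,"wy": 0,"wz": 0}]'

```text
time_s: 30.8
position: [0.5673, 0.2059, 0.0208]
tcp_rot: [[-0.107, 0.994, -0.0], [0.994, 0.107, 0.002], [0.002, -0.0, -1.0]]
force: [-11.4, 2.9, 32.2]
opening: 0.236
```

It's firmly on its stop: 32 N with only 2 mm of travel. I'll relax, release and retreat.

Emit:
move_arm --moves '[{"hand": 12,"x": 0,"y": 0,"z": -0.2,"wx": 0,"wy": 0,"wz": 0},{"hand": 50,"x": 0,"y": 0,"z": 0,"wx": 0,"wy": 0,"wz": 0},{"hand": 50,"x": 0,"y": 0,"z": 0,"wx": 0,"wy": 0,"wz": 0},{"hand": 50,"x": 0,"y": 0,"z": 0,"wx": 0,"wy": 0,"wz": 0},{"hand": 50,"x": 0,"y": 0,"z": 0,"wx": 0,"wy": 0,"wz": 0},{"hand": 50,"x": 0,"y": 0,"z": 0,"wx": 0,"wy": 0,"wz": 0},{"hand": 50,"x": 0,"y": 0,"z": -0.5,"wx": 0,"wy": 0,"wz": 0},{"hand": 50,"x": 0,"y": 0,"z": -1,"wx": 0,"wy": 0,"wz": 0},{"hand": 50,"x": 0,"y": 0,"z": -1,"wx": 0,"wy": 0,"wz": 0},{"hand": 50,"x": 0,"y": 0,"z": -1,"wx": 0,"wy": 0,"wz": 0},{"hand": 50,"x": 0,"y": 0,"z": -1,"wx": 0,"wy": 0,"wz": 0},{"hand": 50,"x": 1,"y": 0,"z": -1,"wx": 0,"wy": 0,"wz": 0},{"hand": 50,"x": 1,"y": 0,"z": -1,"wx": 0,"wy": 0,"wz": 0},{"hand": 50,"x": 1,"y": 0,"z": -0.5,"wx": 0,"wy": 0,"wz": 0},{"hand": 50,"x": 1,"y": 0,"z": 0,"wx": 0,"wy": 0,"wz": 0},{"hand": 50,"x": 1,"y": 0,"z": 0,"wx": 0,"wy": 0,"wz": 0},{"hand": 50,"x": 1,"y": 0,"z": 0,"wx": 0,"wy": 0,"wz": 0},{"hand": 50,"x": 1,"y": 0,"z": 0,"wx": 0,"wy": 0,"wz": 0},{"hand": 50,"x": 0,"y": 0,"z": 0,"wx": 0,"wy": 0,"wz": 0}]'

```text
time_s: 32.7
position: [0.5486, 0.3815, 0.1968]
tcp_rot: [[-0.111, 0.994, 0.001], [0.994, 0.111, 0.002], [0.002, 0.001, -1.0]]
force: [-0.3, -0.4, -0.1]
opening: 0.578
```

```bash
python3 - <<'E'
from h import *
s=bot.read_state();print(s['position'],s['force'],s['opening']*87,s['time_s'])
c=cap('scene');save(c,'s17.png',(180,100,340,270),4)
c=cap('top');save(c,'t17.png',(170,140,450,310),2.8);save(c,'t17c.png',(170,150,330,250),5)
E
```

```text
[0.54864156 0.38148681 0.19681446] [-0.34735401 -0.39103086 -0.10704962] 50.30615996000698 32.7
```

View pics/s17.png

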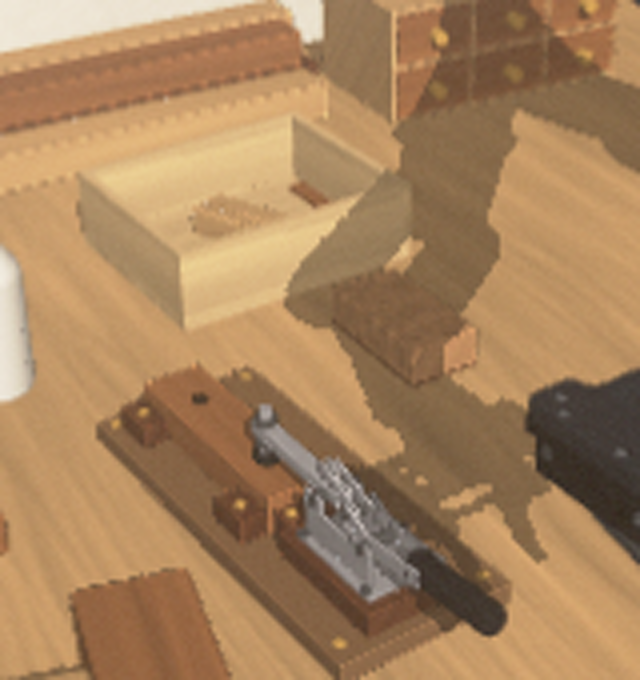

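View pics/t17.png

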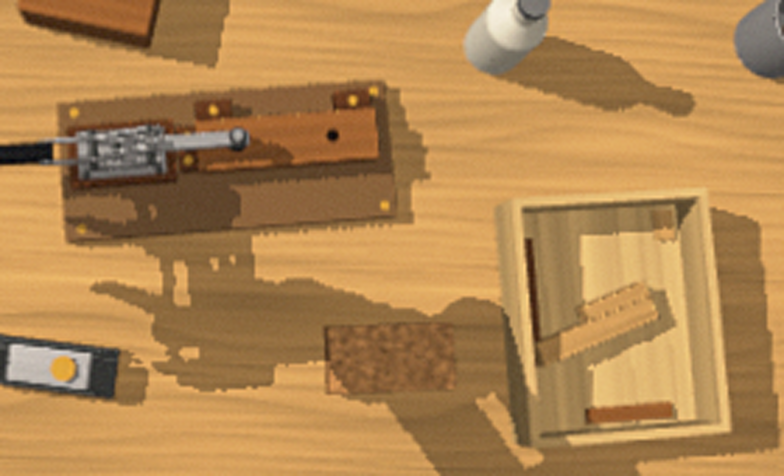

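View pics/t17c.png

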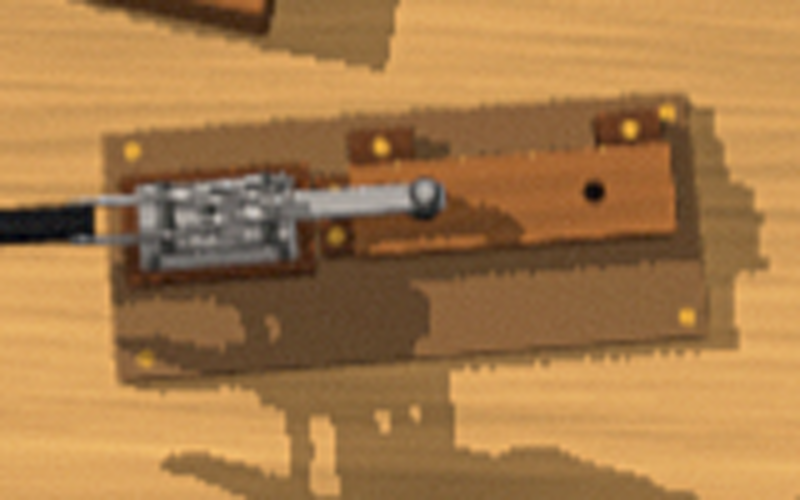

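```bash
python3 - <<'E'
from h import *
c=load('scene')
for U,V in [(425,560),(440,572),(460,585),(480,598)]: print(dep(c,*cr(U,V,180,100,4)))
print(bot.read_state()['qvel'].round(2))
E
```

```text
[0.57319229 0.16137076 0.0849602 ]
[0.57300966 0.17882296 0.08794511]
[0.56896139 0.19543871 0.08818388]
[0.56580003 0.21287404 0.08963638]
[-1.34 -0.24  0.8  -0.13 -0.15  0.  ]
```

The grip's slope is about 5° above level, so the clamp is closed. I'll let the arm settle and hand in.

Emit:
move_arm --moves '[{"hand": 50,"x": 0,"y": 0,"z": 0,"wx": 0,"wy": 0,"wz": 0},{"hand": 50,"x": 0,"y": 0,"z": 0,"wx": 0,"wy": 0,"wz": 0},{"hand": 50,"x": 0,"y": 0,"z": 0,"wx": 0,"wy": 0,"wz": 0}]'

```text
time_s: 33.1
position: [0.5496, 0.3775, 0.1961]
tcp_rot: [[-0.106, 0.994, -0.0], [0.994, 0.106, -0.0], [-0.0, -0.0, -1.0]]
force: [0.1, -0.1, -0.1]
opening: 0.574
```

```bash
python3 - <<'E'
from h import *
print(order.hand_in())
E
```

```text
the job is handed in; nothing more can be done
None
```

The job is done and handed in at about 33 s of the 72 s limit; no verdict came back. The offcut is in the scrap bin, the blank is seated in the jig against both side stops and the end stop, and the toggle clamp is closed on it.

**Last checks:**
- **Offcut:** it lies inside the bin in the scene, top and wrist views.
- **Blank:** before clamping, it measured within about 1 mm of the end stop and the side-stop faces. After clamping, the top view shows no gap; I did not measure it again.
- **Clamp:** pressing the handle down gave 32 N with only 2 mm of travel, so it was on its stop. The grip then stood about 5° above level and the foot was on the blank. I could not read the foot's 2 N force directly.
- **Other things:** the ones in view look unmoved in the final pictures. The tape measure was not in those crops, but the arm did not go near it.

**What disagreed:**
- **Fingertips:** they sit about 35 mm behind the stated tool tip, so my first grasp of the offcut closed on air above it. I measured the offset with two cameras and corrected for it.
- **Cameras:** the top and wrist cameras differed by 4–5 mm in world x. I seated the blank by contact with the stops instead of relying on either.

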